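# Fetch the colour dish from the back of the ware bay

## Robot

A 7-joint arm with a two-finger parallel gripper is mounted at the origin on the work surface. World frame = base frame: x ahead of the robot, y to its left, z up, the work surface at z = 0. Lengths are in m, angles in rad, forces in N, time in s.
With the tool pointing down it reaches from about 0.4 to 0.875 m from the base axis. Payload 6.5 kg.
Tool frame: the origin (TCP) lies at the very end of the fingers, on their centre line; the grasp point (between the pads) lies 19 mm behind it; z points along the fingers, y is the direction in which the jaws open and shut (so a half turn about z gives the same grasp; the last joint's range is limited). The gripper opens to 88 mm and grips with 3 to 60 N. Pads are 18 mm wide; open, the fingers measure 123 mm over their backs; the gripper's body (75 mm by 187 mm) begins 45 mm behind the grasp point.
Start: joints at [1.083, 0.536, -0.004, 1.538, 0.003, 1.067, -0.071], TCP at [0.266, -0.593, 0.239] pointing down, gripper open.
Joint ranges: [-2.7, 2.7], [-0.37, 2.16], [-1.27, 1.26], [0.24, 2.4], [-1.31, 4.45], [0.19, 1.91], [-2.76, 2.76]. Speed limits (rad/s): [2.39, 2.39, 3.14, 3.14, 3.14, 3.14, 3.14].

## Interface

Orientations are given as a rotation vector (axis times angle).
In Python, from plant import manip, get_image, camera_model, job, silhouettes gives the robot as it stands.
- The arm moves only by the tool play_rows, never from a script. Its argument "steps" is a list that holds one entry, the list of rows, each a list of 5 numbers: the shift along the world's x, y, z in m, then the turn about the world's z in degrees, then the opening, from 0 (shut) to 1 (fully open). A call has 1 to 12 rows; each row shifts and turns the commanded pose from where the row before left it; what a row does not reach is not made up. A row lasts 1/8 s, in which the tool goes at most 62.5 mm and 10.7 degrees, less where a joint would pass 70% of its speed; a pose out of reach is approached as far as the arm can. A call with a gripper value outside its range is refused whole. The fingers move at their own pace and stop on an object; the grip force is fixed at half the most. Time passes only in rows, so rows that do not move let the fingers close. It gives the time, the measured TCP pose, the force and the opening at its end, in the units of the state.
- manip.read_state(): the state, without advancing time (a new reading comes with each control period).
- get_image(name): name is "side" or "top" or "wrist"; returns the picture (400x640x3 uint8, red, green, blue); there is no depth.
- camera_model(name): a dict with "fx", "fy", "cx", "cy" (pixels), "D" ([k1, k2, p1, p2, k3] as OpenCV has them; the pictures are not rectified), "R" (3x3) and "t" (3): a world point X has camera coordinates R X + t. Camera axes: x right, y down, z forward; pixel columns grow to the right and rows downward; lengths in m; the calibration is good to about 2 mm. A picture is of the moment at which its call begins: read the wrist's pose just before it. camera_model takes no time and is no camera call; for the wrist camera it gives the pose at the moment of the call.
- job.close_job(): hands the job in, once; it reports no verdict.
Trained networks look in the newest picture that a camera, given by its name, has taken for a name from the list of things; names that differ only in an ending like _2 or _b are one class to them, and where a whole thing is asked for, a point or a joint stands for the part that bears it (a point fixed in the world has none). Each returns a list of dicts, best first, with "p" (0 to 1); they miss things now and then, are a little off and sometimes report something else, mostly with a low value. They report only what shows in the picture. A call takes as long as a camera call.
- silhouettes(camera, label): "pixels" (400x640 bool, what is visible of it) and "extent" ([left, top, right, bottom] in pixels, round what is visible of it).
The state is a dict: "time_s": time; "qpos": joint angles; "qd": joint speeds; "effort": joint torques, N m; "tool_pos": TCP position; "tool_rot": TCP orientation; "contact_force": force on the tool from outside, world axes, zero at the start; "moment": the same for the moment, N m; "gripper_width": finger opening in m.
Only numpy, scipy, OpenCV 4.12 (cv2) and the standard library are available. Lean on these libraries where they do the work, as an engineer would, in place of code of your own. Each camera call takes 0.05 s, during which the arm holds its last target.

## Task

Clear the three tall containers (amber jar, square tin, white tube) out of the shallow wooden bay, standing all three upright inside the empty metal tray, before you move the dish behind them. Then fetch the white round footed dish from behind and stand it upright in the middle of the round decorating wheel, and only after that put each of the three containers back upright on the very cork mat it came from, centred as it was. Leave the small square lidded box in the bay where it stands, and tip none of these over.

Things in the scene. Friction and masses are not known exactly. Their poses are not given: they have to be found in the camera images.
- jar_mid (a point): Amber glass glaze jar, round, with a paper label band and a black screw lid: straight body 56 mm in diameter up to 84 mm, then a narrower neck and lid (50 mm in diameter), 104 mm high in all, about 0.3 kg. The point is on its axis, 52 mm above its underside; z points up through the lid. At the start it stands on one of the three cork mats.
- tin_mid (a point): Square steel tin, 50 x 50 mm (x and y axes square to its flat sides), body 96 mm high with a small round cap on top, 100 mm in all, about 0.3 kg. The point is on its axis, 50 mm above its underside; z up. At the start it stands on one of the three cork mats.
- tube_mid (a point): Slender white plastic cylinder with a grey cap: 40 mm in diameter (cap 41 mm, from 90 mm up), 106 mm high, about 0.16 kg. The point is on its axis, 53 mm above its underside; z up. At the start it stands on one of the three cork mats.
- dish_mid (a point): White ceramic footed dish, round, open: 64 mm across with upright sides from 20 mm above its underside to the rim at 42 mm; foot 44 mm across; 0.14 kg. Point on its axis, 21 mm above its underside; z up. Stands on the bay's floor, 12 mm above the bench, behind the row of containers and only 6 to 30 mm clear of the nearest: grip the containers high, fingers passing above its rim.
- casket_mid (a point): Small square lidded box, 60 x 60 x 40 mm, white with a terracotta lid, a bystander that stands beside the dish behind the containers and must stay where it is. The point is at its centre, 20 mm above its underside; z up.
- mat0: Round cork mat, 74 mm across, 3 mm thick, fixed to the bay's floor, the leftmost (+y) of three, 85 mm apart in a row along the bay's open front. Origin at the centre of its underside (12 mm above the bench): containers stand 3 mm above it. x axis points into the bay, away from the robot; y along the row.
- mat1: The middle cork mat, like mat0. The bay (fixed) has a grey floor 190 x 290 mm, 12 mm thick, open towards the robot, with rims 30 mm high above the bench at the sides (inner face 60 mm from the outer mats' centres) and at the back (inner face about 140 mm beyond the mats' centres).
- mat2: The cork mat on the robot's right (-y), like mat0.
- tray: Empty shallow metal tray (fixed), outside 286 mm along its x axis by 166 mm along its y axis, walls 4 mm thick and 18 mm high, floor 4 mm thick: the side area for the containers. Origin at the centre of its underside. It stands to the left or the right of the bay.
- wheel_top (a point): Round decorating wheel (fixed, does not turn), a metal disc 180 mm in diameter on a foot, its flat top 50 mm above the bench, on the other side of the bay from the tray. The point is at the centre of the top face.

How it is judged:
On the way, in this order (a step that is already met when the one before it is completed fails the run):
1. all three containers stand upright and released in the tray, the dish still untouched at its place (x of jar_mid in the frame of tray between -0.125 and 0.125 m and y of jar_mid in the frame of tray between -0.066 and 0.066 m and z of jar_mid in the frame of tray below 0.064 m and linear speed of each of jar, tin, tube below 0.03 m/s and angle between each of jar_mid, tin_mid, tube_mid's own z axis and vertical below 0.15 rad and contact force between each of jar, tin, tube and the fingers below 0.1 N and x of tin_mid in the frame of tray between -0.125 and 0.125 m and y of tin_mid in the frame of tray between -0.066 and 0.066 m and z of tin_mid in the frame of tray below 0.062 m and x of tube_mid in the frame of tray between -0.125 and 0.125 m and y of tube_mid in the frame of tray between -0.066 and 0.066 m and z of tube_mid in the frame of tray below 0.065 m and distance of dish_mid from where it was at the start of the episode below 0.02 m), for 0.2 s.
2. the dish stands upright and released in the middle of the wheel while the three containers are still in the tray (horizontal distance between dish_mid and wheel_top below 0.015 m and z of dish_mid in the frame of wheel_top between 0.013 and 0.029 m and linear speed of each of dish, jar, tin, tube below 0.03 m/s and angle between each of dish_mid, jar_mid, tin_mid, tube_mid's own z axis and vertical below 0.15 rad and contact force between dish and the fingers below 0.1 N and x of jar_mid in the frame of tray between -0.125 and 0.125 m and y of jar_mid in the frame of tray between -0.066 and 0.066 m and z of jar_mid in the frame of tray below 0.064 m and x of tin_mid in the frame of tray between -0.125 and 0.125 m and y of tin_mid in the frame of tray between -0.066 and 0.066 m and z of tin_mid in the frame of tray below 0.062 m and x of tube_mid in the frame of tray between -0.125 and 0.125 m and y of tube_mid in the frame of tray between -0.066 and 0.066 m and z of tube_mid in the frame of tray below 0.065 m), for 0.2 s.
At the end, for the whole second after the job is handed in: The dish stands upright at rest on the wheel, within 15 mm of its centre; each container stands upright (within 0.15 rad) at rest within 15 mm of where it stood at the start; the square lidded box is within 15 mm of its start (horizontal distance between dish_mid and wheel_top below 0.015 m and z of dish_mid in the frame of wheel_top between 0.013 and 0.029 m and linear speed of each of dish, jar, tin, tube, casket below 0.03 m/s and angle between each of dish_mid, jar_mid, tin_mid, tube_mid, casket_mid's own z axis and vertical below 0.15 rad and distance of each of jar_mid, tin_mid, tube_mid, casket_mid from where it was at the start of the episode below 0.015 m); the robot touches nothing.
It fails at once if the lidded box is shifted by more than 20 mm (distance of casket_mid from where it was at the start of the episode above 0.02 m).
It fails at once if a container, the dish or the lidded box is tipped by more than about 45 degrees (angle between any of jar_mid, tin_mid, tube_mid, dish_mid, casket_mid's own z axis and vertical above 0.8 rad).
It also fails if it takes over 134 s, if anything falls off the work surface, if the arm or the gripper's body presses on something with over 40 N, if the wrist force passes 120 N, or if a joint passes its speed limit or range.

## Working session

There is one attempt and no reset: what is moved stays moved. The work goes in short steps, Python scripts to look and compute and a tool call to move; the robot and the scene stay as the last step left them, time stands still between calls to the robot, and variables do not carry over. Pictures are saved under pics/ and viewed, and the job is handed in when it is done.

Besides the shell and the picture viewer there is one more tool, called after "Call:" by a JSON object that holds its "method" and its "body". play_rows: Moves the arm, as the interface text tells. Its arguments: {"type":"object","properties":{"steps":{"type":"array","items":{"type":"array","items":{"type":"array","items":{"type":"number"}}}}},"required":["steps"]}

```bash
mkdir -p pics; ls; python3 - <<'E'
from plant import manip, get_image, camera_model, job, silhouettes
import cv2
s=manip.read_state(); print(s)
for c in ("side","top","wrist"):
    cv2.imwrite(f"pics/{c}0.png",get_image(c)[:,:,::-1]); m=camera_model(c); print(c,m)
E
```

```text
pics
{'time_s': 0.0, 'qpos': array([ 1.08279851,  0.5371739 , -0.00441313,  1.5388348 ,  0.00260558,
        1.06728037, -0.07118126]), 'qd': array([-2.33604498e-03,  1.03446435e-04, -1.86558620e-03, -6.32148516e-06,
        5.98709286e-04, -5.38196626e-04, -1.86890739e-03]), 'effort': array([ 1.28349352e-04, -5.70976388e+01,  9.90848355e-01, -2.51596749e+01,
       -5.61802124e-02,  1.80354860e-02,  1.75048708e-04]), 'tool_pos': array([ 0.2658378 , -0.59250241,  0.23784924]), 'tool_rot': array([-3.07037929e+00, -6.57428674e-01,  7.71893065e-04]), 'contact_force': array([-0.70031815,  0.8404835 , -0.03187183]), 'moment': array([-0.02741765, -0.03791704,  0.03842491]), 'gripper_width': 0.08819705852646022}
side {'fx': 431.32350367206743, 'fy': 431.32350367206743, 'cx': 321.5937308278639, 'cy': 204.0161065140886, 'D': array([-0.02906636,  0.        ,  0.        ,  0.        ,  0.        ]), 'R': array([[-0.8351576 , -0.54971404,  0.01806267],
       [-0.29738516,  0.42369136, -0.85559786],
       [ 0.46268115, -0.71993063, -0.51732586]]), 't': array([0.45530015, 0.22611958, 0.90322273])}
top {'fx': 435.41862902671215, 'fy': 435.41862902671215, 'cx': 316.57946232986166, 'cy': 196.888457263687, 'D': array([0.01495133, 0.        , 0.        , 0.        , 0.        ]), 'R': array([[-1.75826838e-02, -9.99835839e-01, -4.37537408e-03],
       [-9.81957668e-01,  1.80920127e-02, -1.88233414e-01],
       [ 1.88281672e-01,  9.86783540e-04, -9.82114575e-01]]), 't': array([0.02677534, 0.56286764, 0.85426358])}
wrist {'fx': 298.1085673874985, 'fy': 298.1085673874985, 'cx': 325.79301381408203, 'cy': 196.06348647185754, 'D': array([-0.05278546,  0.        ,  0.        ,  0.        ,  0.        ]), 'R': array([[ 0.40996867, -0.91209445, -0.00306686],
       [-0.87467902, -0.39409996,  0.2821734 ],
       [-0.25857744, -0.11299974, -0.95935852]]), 't': array([-0.64842416, -0.03977985,  0.39074585])}
```

View pics/side0.png

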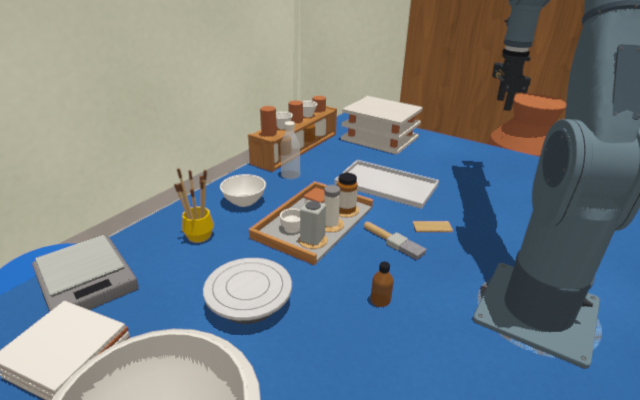

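View pics/top0.png

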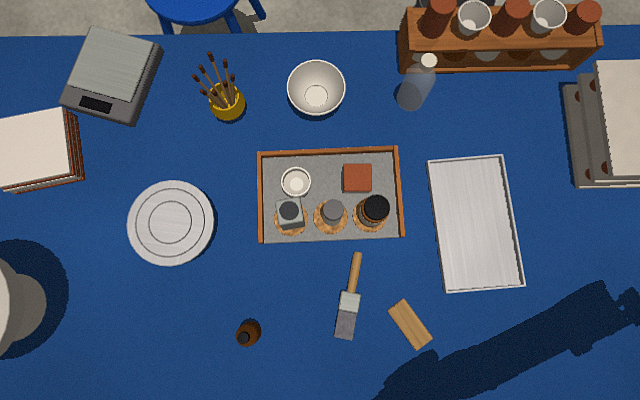

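View pics/wrist0.png

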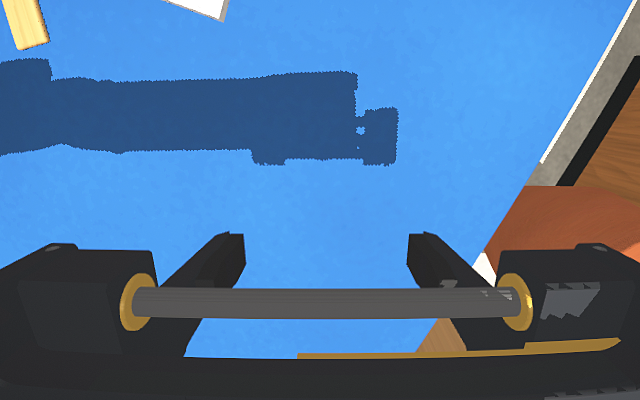

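```bash
cat > h.py <<'E'
from plant import manip, get_image, camera_model, job, silhouettes
import cv2, numpy as np
from scipy.optimize import minimize
def proj(m,P):
    rv,_=cv2.Rodrigues(m["R"]); K=np.array([[m["fx"],0,m["cx"]],[0,m["fy"],m["cy"]],[0,0,1.]])
    return cv2.projectPoints(np.asarray(P,float).reshape(-1,1,3),rv,m["t"],K,m["D"])[0].reshape(-1,2)
def ray(m,uv,z):
    K=np.array([[m["fx"],0,m["cx"]],[0,m["fy"],m["cy"]],[0,0,1.]])
    n=cv2.undistortPoints(np.array([[uv]],float),K,m["D"])[0,0]
    d=m["R"].T@np.array([n[0],n[1],1]); o=-m["R"].T@m["t"]
    return o+d*(z-o[2])/d[2]
A=np.linspace(0,2*np.pi,48,endpoint=False)
def circ(r,z): return np.c_[r*np.cos(A),r*np.sin(A),0*A+z]
def sq(a,b,z): return np.array([[i*a,j*b,z] for i in(-.5,.5) for j in(-.5,.5)])
M={"jar_mid":[circ(.028,0),circ(.028,.084),circ(.025,.104)],"tin_mid":[sq(.05,.05,0),sq(.05,.05,.096),circ(.012,.1)],
"tube_mid":[circ(.02,0),circ(.0205,.106)],"dish_mid":[circ(.022,0),circ(.032,.02),circ(.032,.042)],
"casket_mid":[sq(.06,.06,0),sq(.06,.06,.04)],"tray":[sq(.286,.166,0),sq(.286,.166,.018)],"wheel_top":[circ(.09,0),circ(.09,-.01)]}
M={k:np.vstack(v) for k,v in M.items()}
def render(m,name,x,y,yaw,z):
    c,s=np.cos(yaw),np.sin(yaw);P=M[name]@np.array([[c,s,0],[-s,c,0],[0,0,1]])+[x,y,z]
    h=cv2.convexHull(proj(m,P).astype(np.float32)); S=8
    im=np.zeros((400,640),np.uint8); cv2.fillConvexPoly(im,np.round(h*16).astype(np.int32),255,cv2.LINE_AA,4); return im/255.
def fit(m,mask,name,x0,y0,z,yaw0=0,rot=False):
    mk=mask.astype(float)
    f=lambda p: np.abs(render(m,name,p[0],p[1],p[2] if rot else yaw0,z)-mk).sum()
    best=None
    for dy in ([-.3,0,.3] if rot else [0]):
        p0=np.array([x0,y0,yaw0+dy] if rot else [x0,y0])
        sim=np.vstack([p0]+[p0+d for d in np.diag([.015,.015,.15][:len(p0)])])
        r=minimize(f,p0,method="Nelder-Mead",options=dict(initial_simplex=sim,xatol=1e-4,fatol=.05))
        if best is None or r.fun<best.fun: best=r
    return best.x,best.fun/max(mk.sum(),1)
E
python3 - <<'E'
from h import *
Z={"jar_mid":.015,"tin_mid":.015,"tube_mid":.015,"dish_mid":.012,"casket_mid":.012,"tray":0,"wheel_top":.05}
for c in("top","side"):
    im=get_image(c); m=camera_model(c)
    for n in list(Z)+["mat0","mat1","mat2"]:
        for o in silhouettes(c,n)[:2]:
            mk=np.asarray(o["pixels"]); v,u=np.nonzero(mk)
            e=o["extent"]; print(c,n,round(o["p"],2),np.round(e,1),mk.sum(),end=" ")
            if n in Z:
                x0,y0,_=ray(m,(u.mean(),v.mean()),Z[n]+M[n][:,2].mean())
                rot=n in("tin_mid","casket_mid","tray")
                p,q=fit(m,mk,n,x0,y0,Z[n],0 if n!="tray" else np.pi/1,rot=rot); print(np.round(p,4),round(q,3))
            else: print()
E
```

```text
top jar_mid 0.6 [358.3 198.6 390.3 227.9] 779 [ 0.5313 -0.097 ] 0.13
top tin_mid 0.59 [276.5 195.3 303.3 229.5] 770 [0.5274 0.0712 0.225 ] 0.155
top tin_mid 0.36 [278.  164.4 313.7 200.1] 750 [0.5898 0.0584 0.5032] 0.3
top tube_mid 0.73 [323.  198.  345.9 222.8] 487 [ 0.5262 -0.0139] 0.092
top dish_mid 0.85 [279.8 166.3 308.3 194.9] 746 [0.5988 0.0605] 0.112
top casket_mid 0.9 [343.8 164.2 375.2 192.6] 818 [ 0.6093 -0.0709 -0.1255] 0.217
top tray 0.84 [427.1 154.2 525.3 294.6] 10939 [ 0.5114 -0.321   3.211 ] 0.017
top wheel_top 0.97 [126.5 180.7 217.1 266.2] 5824 [0.5168 0.3198] 0.06
top mat0 0.82 [352.6 202.6 383.2 230.4] 179 
top mat0 0.63 [313.7 200.  347.4 233.2] 452 
top mat1 0.82 [352.6 202.6 383.2 230.4] 179 
top mat1 0.63 [313.7 200.  347.4 233.2] 452 
top mat2 0.82 [352.6 202.6 383.2 230.4] 179 
top mat2 0.63 [313.7 200.  347.4 233.2] 452 
side jar_mid 0.67 [336.6 174.3 358.8 213.5] 711 [ 0.5292 -0.0999] 0.246
side tin_mid 0.56 [298.5 202.4 327.5 243.5] 993 [0.5269 0.0705 0.3856] 0.127
side tin_mid 0.27 [323.1 185.1 339.9 229.6] 546 [ 0.5313 -0.021   0.5217] 0.618
side tube_mid 0.43 [279.4 211.3 297.7 233.7] 425 [0.5957 0.0687] 0.935
side dish_mid 0.64 [277.8 209.8 299.1 231.3] 415 [0.6008 0.0583] 0.348
side casket_mid 0.68 [304.1 189.4 324.6 201.6] 208 [ 0.6428 -0.1095 -0.9717] 1.493
side tray 0.89 [337.7 162.6 440.7 208.2] 2467 [ 0.5111 -0.3215  3.2088] 0.184
side tray 0.37 [202.8 257.8 289.1 323.4] 4493 [0.587  0.2616 2.4723] 0.628
side wheel_top 0.57 [204.6 259.7 287.7 325. ] 4458 [0.5163 0.3224] 0.057
side mat0 0.47 [297.6 237.5 329.  251. ] 150 
side mat1 0.47 [297.6 237.5 329.  251. ] 150 
side mat2 0.47 [297.6 237.5 329.  251. ] 150
```

```bash
python3 - <<'E'
from h import *
im=get_image("top"); m=camera_model("top")
S=5;x0,y0=250,140
big=cv2.resize(im[y0:y0+110,x0:x0+160],None,fx=S,fy=S,interpolation=cv2.INTER_CUBIC)[:,:,::-1].copy()
def dr(n,x,y,yaw,z,col):
    c,s=np.cos(yaw),np.sin(yaw);P=M[n]@np.array([[c,s,0],[-s,c,0],[0,0,1]])+[x,y,z]
    h=(cv2.convexHull(proj(m,P).astype(np.float32))+.5-[x0,y0])*S
    cv2.polylines(big,[np.round(h).astype(int)],True,col,1)
dr("jar_mid",.531,-.098,0,.015,(0,255,0));dr("tin_mid",.527,.071,.225,.015,(0,255,0));dr("tube_mid",.5262,-.014,0,.015,(0,255,0))
dr("dish_mid",.599,.0605,0,.012,(0,255,0));dr("casket_mid",.609,-.071,0.05,.012,(0,255,0))
for y,x in((.071,.527),(-.014,.527),(-.099,.529)):
    h=(proj(m,circ(.037,.015)+[x,y,0])+.5-[x0,y0])*S; cv2.polylines(big,[np.round(h).astype(int)],True,(0,0,255),1)
cv2.imwrite("pics/ov.png",big)
E
```

```text
(no output)
```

View pics/ov.png

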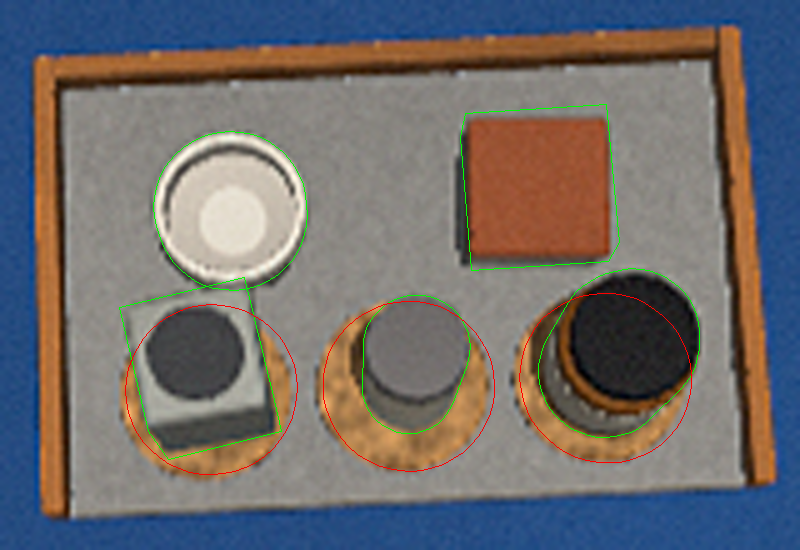

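Call:
{"method": "play_rows", "body": {"steps": [[[0.02,0.058,0.006,-2.4,1],[0.02,0.058,0.006,-2.4,1],[0.02,0.058,0.006,-2.4,1],[0.02,0.058,0.006,-2.4,1],[0.02,0.058,0.006,-2.4,1],[0.02,0.058,0.006,-2.4,1],[0.02,0.058,0.006,-2.4,1],[0.02,0.058,0.006,-2.4,1],[0.02,0.058,0.006,-2.4,1],[0.02,0.058,0.006,-2.6,1],[0,0,0,0,0.77]]]}}

```text
time_s: 2.68
tool_pos: [0.4674, -0.008, 0.2995]
tool_rot: [-3.14, -0.012, -0.003]
contact_force: [0.2, -0.3, -0.4]
gripper_width: 0.0804
```

```bash
cat >> h.py <<'E'
def st():
    s=manip.read_state(); R=cv2.Rodrigues(np.asarray(s["tool_rot"]))[0]
    print("t",round(s["time_s"],2),"tcp",np.round(s["tool_pos"],4),"yaw",round(np.degrees(np.arctan2(R[1,0],R[0,0])),2),"w",round(s["gripper_width"],4),"F",np.round(s["contact_force"],1),"tilt",np.round(np.degrees(np.arccos(-R[2,2])),2),"q",np.round(s["qpos"],2))
E
python3 - <<'E'
from h import *
st()
im=get_image("wrist"); st(); cv2.imwrite("pics/w1.png",im[:,:,::-1]); 
E
```

```text
t 2.67 tcp [ 0.4674 -0.008   0.2995] yaw 0.44 w 0.0804 F [ 0.2 -0.3 -0.4] tilt 0.16 q [ 0.21  0.17 -0.32  1.92  0.06  1.06 -1.7 ]
t 2.73 tcp [ 0.4665 -0.0112  0.299 ] yaw 0.24 w 0.0763 F [ 0.2 -0.3 -0.9] tilt 0.04 q [ 0.21  0.17 -0.32  1.92  0.06  1.06 -1.7 ]
```

View pics/w1.png

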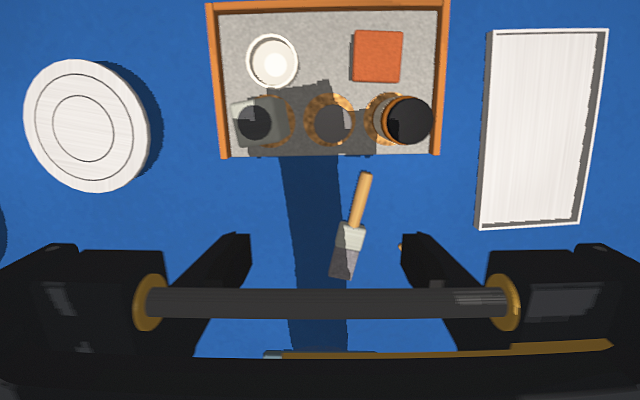

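```bash
cat > fw.py <<'E'
from h import *
Z={"jar_mid":.015,"tin_mid":.015,"tube_mid":.015,"dish_mid":.012,"casket_mid":.012,"tray":0,"wheel_top":.05}
G={"jar_mid":(.529,-.098,0),"tin_mid":(.527,.071,.225),"tube_mid":(.527,-.014,0),"dish_mid":(.599,.06,0),"casket_mid":(.605,-.071,.03),"tray":(.511,-.321,.068),"wheel_top":(.516,.321,0)}
def run(c,names,Z=Z,G=G,out=None):
    get_image(c); im=get_image(c); m=camera_model(c); S=2
    big=cv2.resize(im[:260],None,fx=S,fy=S,interpolation=cv2.INTER_CUBIC)[:,:,::-1].copy()
    res={}
    for n in names:
        L=silhouettes(c,n)
        if not L: print(n,"none"); continue
        # candidate best overlapping the guess
        g=render(m,n,*G[n],Z[n])>.5
        ious=[(np.asarray(o["pixels"])&g).sum()/(np.asarray(o["pixels"])|g).sum() for o in L]; i=int(np.argmax(ious)); mk=np.asarray(L[i]["pixels"])
        rot=n in("tin_mid","casket_mid","tray")
        p,q=fit(m,mk,n,G[n][0],G[n][1],Z[n],G[n][2],rot); res[n]=p
        print(c,n,round(L[i]["p"],2),"iou0",round(ious[i],2),np.round(p,4),"res",round(q,3))
        yaw=p[2] if rot else 0; cc,s=np.cos(yaw),np.sin(yaw);P=M[n]@np.array([[cc,s,0],[-s,cc,0],[0,0,1]])+[p[0],p[1],Z[n]]
        h=(cv2.convexHull(proj(m,P).astype(np.float32))+.5)*S; cv2.polylines(big,[np.round(h).astype(int)],True,(0,255,0),1)
    if out: cv2.imwrite(out,cv2.resize(big,(800,325)) if False else big[:520,300:1100])
    return res
E
python3 - <<'E'
from fw import *
st(); run("wrist",list(Z),out="pics/w2.png"); st()
m=camera_model("wrist")
for o in silhouettes("wrist","mat0"): print(o["p"],o["extent"])
E
```

```text
t 2.73 tcp [ 0.4665 -0.0112  0.299 ] yaw 0.24 w 0.0763 F [ 0.2 -0.3 -0.9] tilt 0.04 q [ 0.21  0.17 -0.32  1.92  0.06  1.06 -1.7 ]
wrist jar_mid 0.83 iou0 0.93 [ 0.5278 -0.0967] res 0.058
wrist tin_mid 0.77 iou0 0.89 [0.525  0.0706 0.1913] res 0.09
wrist tube_mid 0.74 iou0 0.82 [ 0.5238 -0.014 ] res 0.186
wrist dish_mid 0.73 iou0 0.88 [0.5958 0.0603] res 0.09
wrist casket_mid 0.56 iou0 0.85 [ 0.6022 -0.0687 -0.0634] res 0.158
wrist tray 0.71 iou0 0.97 [ 0.5086 -0.321   0.0692] res 0.019
wrist wheel_top 0.98 iou0 0.96 [0.5151 0.3227] res 0.039
t 3.17 tcp [ 0.466  -0.0137  0.2987] yaw -0.1 w 0.0681 F [-0.6  0.8 -0.4] tilt 0.01 q [ 0.21  0.17 -0.31  1.92  0.06  1.06 -1.7 ]
0.91 [358.7, 93.8, 397.1, 147.1]
0.74 [17.4, 58.8, 144.9, 193.4]
0.73 [298.6, 91.8, 351.0, 143.3]
0.69 [258.7, 101.2, 288.9, 150.2]
```

View pics/w2.png

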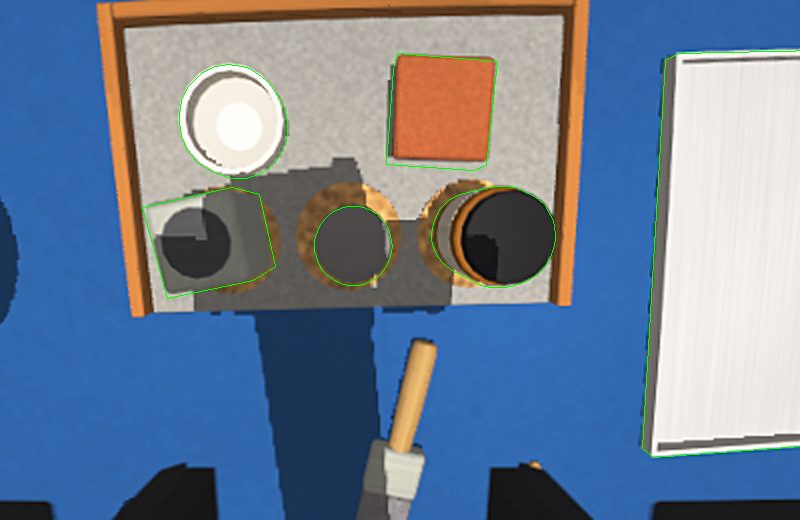

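Call:
{"method": "play_rows", "body": {"steps": [[[0.021,-0.028,-0.03,0,0.8],[0.021,-0.028,-0.03,0,0.8],[0.021,-0.028,-0.03,0,0.8],[0,0,-0.03,0,0.8],[0,0,-0.03,0,0.8],[0,0,0,0,0.8],[0,0,0,0,0.8],[0,0,0,0,0.8]]]}}

```text
time_s: 4.22
tool_pos: [0.5301, -0.0972, 0.1502]
tool_rot: [3.141, -0.001, 0.004]
contact_force: [-0.1, 0.2, -0.1]
gripper_width: 0.0703
```

```bash
python3 - <<'E'
from h import *
st()
im=get_image("wrist"); cv2.imwrite("pics/w3.png",im[:,:,::-1]); 
im=get_image("side"); cv2.imwrite("pics/s3.png",cv2.resize(im[120:280,220:460],None,fx=3,fy=3)[:,:,::-1]); 
st()
E
```

```text
t 4.22 tcp [ 0.5301 -0.0972  0.1502] yaw -0.04 w 0.0703 F [-0.1  0.2 -0.1] tilt 0.14 q [ 0.28  0.48 -0.23  1.9   0.15  0.78 -1.61]
t 4.33 tcp [ 0.5298 -0.0971  0.1498] yaw -0.03 w 0.0701 F [ 0.3 -0.  -0.1] tilt 0.11 q [ 0.28  0.48 -0.23  1.9   0.15  0.78 -1.61]
```

View pics/w3.png

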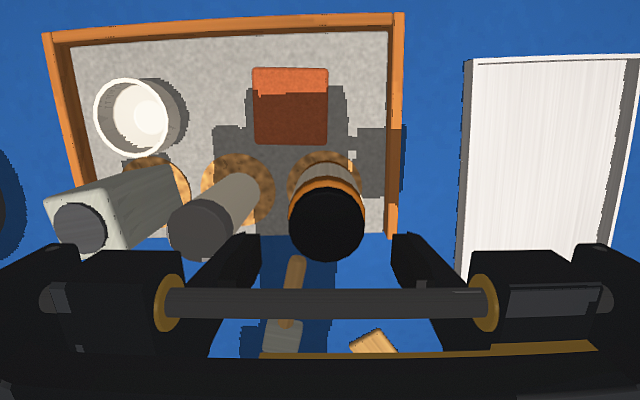

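View pics/s3.png

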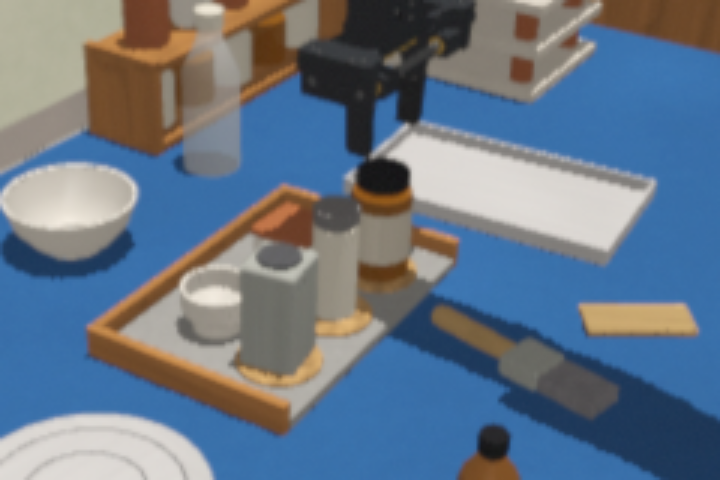

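Call:
{"method": "play_rows", "body": {"steps": [[[0,0,-0.027,0,0.8],[0,0,-0.027,0,0.8],[0,0,-0.028,0,0.8],[0,0,0,0,0.8],[0,0,0,0,0.8],[0,0,0,0,0.55],[0,0,0,0,0.55],[0,0,0,0,0.55],[0,0,0,0,0.55],[0,0,0,0,0.55]]]}}

```text
time_s: 5.58
tool_pos: [0.5299, -0.0973, 0.0677]
tool_rot: [3.141, -0.001, 0.003]
contact_force: [-1.2, -0.2, 6.5]
gripper_width: 0.0557
```

```bash
python3 -c "from h import *;st()"
```

```text
t 5.58 tcp [ 0.5299 -0.0973  0.0677] yaw -0.04 w 0.0557 F [-1.2 -0.2  6.5] tilt 0.1 q [ 0.25  0.61 -0.2   1.93  0.2   0.62 -1.65]
```

Call:
{"method": "play_rows", "body": {"steps": [[[0,0,0,0,0.3],[0,0,0,0,0.3],[0,0,0.03,0,0.3],[0,0,0.03,0,0.3],[0,0,0.03,0,0.3],[0.01,-0.036,0,0,0.3],[0.01,-0.036,0,0,0.3],[0.01,-0.036,0,0,0.3],[0.01,-0.036,0,0,0.3],[0.01,-0.036,0,0,0.3],[0.01,-0.038,0,0,0.3],[0,0,0,0,0.3]]]}}

```text
time_s: 7.08
tool_pos: [0.5879, -0.3193, 0.156]
tool_rot: [3.14, -0.009, -0.002]
contact_force: [0.5, 0.1, -3.1]
gripper_width: 0.0554
```

Call:
{"method": "play_rows", "body": {"steps": [[[0,0,-0.03,0,0.3],[0,0,-0.03,0,0.3],[0,0,-0.03,0,0.3],[0,0,-0.004,0,0.3],[0,0,0,0,0.3],[0,0,0,0,0.3],[0,0,0,0,0.3]]]}}

```text
time_s: 7.95
tool_pos: [0.5898, -0.3153, 0.0639]
tool_rot: [3.141, -0.001, 0.003]
contact_force: [-0.2, -0.1, -3.0]
gripper_width: 0.0553
```

```bash
python3 - <<'E'
from h import *
st()
im=get_image("side"); cv2.imwrite("pics/s4.png",cv2.resize(im[100:280,280:520],None,fx=3,fy=3)[:,:,::-1]); 
im=get_image("top"); cv2.imwrite("pics/t4.png",im[:,:,::-1]); 
E
```

```text
t 7.95 tcp [ 0.5898 -0.3153  0.0639] yaw -0.03 w 0.0553 F [-0.2 -0.1 -3. ] tilt 0.1 q [ 0.54  0.78 -0.17  1.58  0.17  0.79 -1.27]
```

View pics/s4.png

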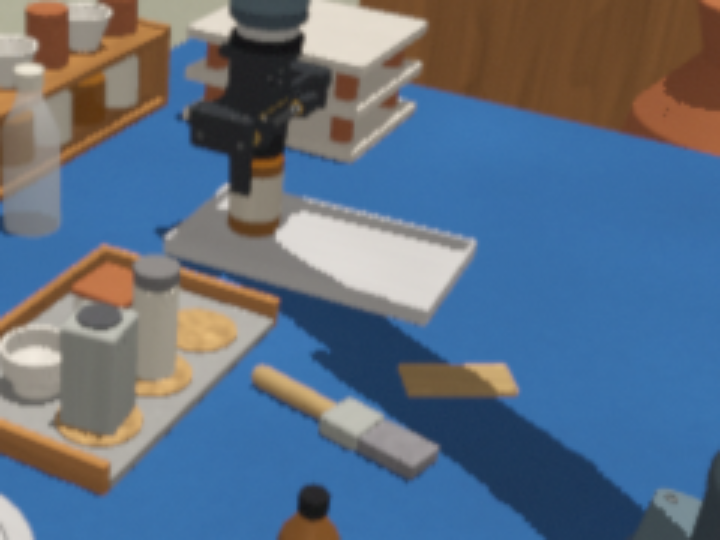

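View pics/t4.png

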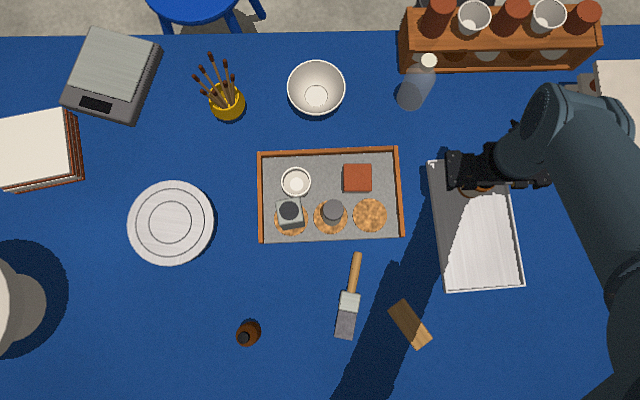

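Call:
{"method": "play_rows", "body": {"steps": [[[0,0,-0.004,0,0.3],[0,0,-0.003,0,0.3],[0,0,0,0,0.3],[0,0,0,0,0.3]]]}}

```text
time_s: 8.55
tool_pos: [0.5891, -0.3151, 0.0568]
tool_rot: [3.141, -0.001, -0.0]
contact_force: [-3.6, 1.6, 7.8]
gripper_width: 0.0551
```

Call:
{"method": "play_rows", "body": {"steps": [[[0,0,0,0,0.85],[0,0,0,0,0.85],[0,0,0,0,0.85],[0,0,0.03,0,0.85],[0,0,0.035,0,0.85],[0,0,0.045,0,0.85],[-0.01,0.045,0,0,0.65],[-0.011,0.05,0,0,0.65],[-0.011,0.05,0,0,0.65],[-0.011,0.05,0,0,0.65],[-0.011,0.05,0,0,0.65],[-0.01,0.056,0,0,0.65]]]}}

```text
time_s: 10.05
tool_pos: [0.5248, -0.0129, 0.1659]
tool_rot: [3.141, -0.002, 0.001]
contact_force: [1.1, 0.6, 0.0]
gripper_width: 0.0572
```

Call:
{"method": "play_rows", "body": {"steps": [[[0,0,0,0,0.65],[0,0,0,0,0.65],[0,0,0,0,0.65]]]}}

```text
time_s: 10.42
tool_pos: [0.5254, -0.0159, 0.1656]
tool_rot: [3.141, -0.005, 0.0]
contact_force: [-0.2, 0.3, -0.3]
gripper_width: 0.0574
```

```bash
python3 - <<'E'
from h import *
im=get_image("wrist"); st(); cv2.imwrite("pics/w5.png",im[:,:,::-1]); 
E
```

```text
t 10.47 tcp [ 0.5253 -0.0158  0.1656] yaw -0.19 w 0.057 F [-0.8 -0.2 -0.1] tilt 0.03 q [ 0.15  0.44 -0.26  1.92  0.15  0.8  -1.76]
```

View pics/w5.png

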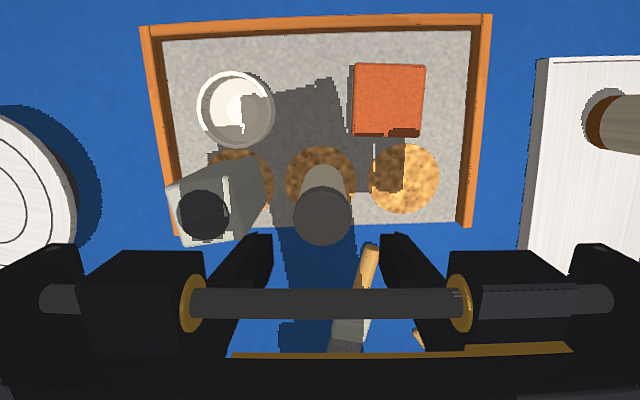

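Call:
{"method": "play_rows", "body": {"steps": [[[0,0.0015,-0.03,0,0.65],[0,0,-0.03,0,0.65],[0,0,-0.025,0,0.65],[0,0,-0.0125,0,0.65],[0,0,0,0,0.65],[0,0,0,0,0.65],[0,0,0,0,0.38],[0,0,0,0,0.38],[0,0,0,0,0.38],[0,0,0,0,0.38],[0,0,0,0,0.38]]]}}

```text
time_s: 11.85
tool_pos: [0.5256, -0.0126, 0.0687]
tool_rot: [3.141, -0.001, 0.001]
contact_force: [0.0, -0.3, 6.9]
gripper_width: 0.0394
```

```bash
python3 -c "from h import *;st()"
```

```text
t 11.85 tcp [ 0.5256 -0.0126  0.0687] yaw -0.04 w 0.0394 F [ 0.  -0.3  6.9] tilt 0.05 q [ 0.11  0.59 -0.22  1.96  0.21  0.6  -1.82]
```

Call:
{"method": "play_rows", "body": {"steps": [[[0,0,0,0,0.1],[0,0,0,0,0.1],[0,0,0.03,0,0.1],[0,0,0.03,0,0.1],[0,0,0.03,0,0.1],[-0.002,-0.044,0,0,0.1],[-0.002,-0.044,0,0,0.1],[-0.002,-0.044,0,0,0.1],[-0.002,-0.044,0,0,0.1],[-0.002,-0.044,0,0,0.1],[-0.002,-0.044,0,0,0.1],[-0.003,-0.044,0,0,0.1]]]}}

```text
time_s: 13.35
tool_pos: [0.5095, -0.3215, 0.1576]
tool_rot: [-3.141, 0.0, 0.002]
contact_force: [0.8, 0.2, -2.0]
gripper_width: 0.0397
```

Call:
{"method": "play_rows", "body": {"steps": [[[0,0,0,0,0.1],[0,0,-0.03,0,0.1],[0,0,-0.03,0,0.1],[0,0,-0.025,0,0.1],[0,0,-0.01,0,0.1],[0,0,0,0,0.1],[0,0,0,0,0.1],[0,0,0,0,0.1]]]}}

```text
time_s: 14.35
tool_pos: [0.5107, -0.3208, 0.0642]
tool_rot: [3.141, -0.001, 0.002]
contact_force: [-0.2, -0.5, -1.6]
gripper_width: 0.0398
```

```bash
python3 - <<'E'
from h import *
im=get_image("side");st(); cv2.imwrite("pics/s6.png",cv2.resize(im[100:280,280:520],None,fx=3,fy=3)[:,:,::-1]); 
E
```

```text
t 14.4 tcp [ 0.5106 -0.3208  0.0641] yaw -0.04 w 0.0399 F [ 0.1 -0.4 -1.8] tilt 0.08 q [ 0.61  0.69 -0.17  1.77  0.17  0.7  -1.22]
```

View pics/s6.png

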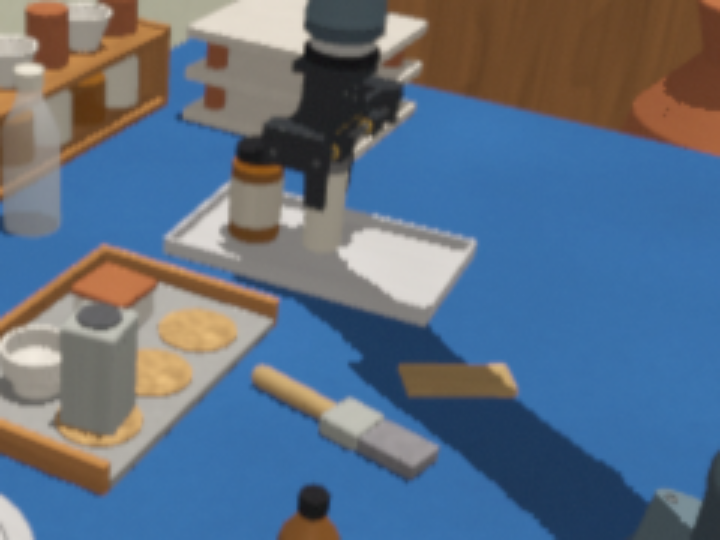

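Call:
{"method": "play_rows", "body": {"steps": [[[0,0,-0.004,0,0.1],[0,0,-0.003,0,0.1],[0,0,0,0,0.1],[0,0,0,0,0.1],[0,0,0,0,0.75],[0,0,0,0,0.75],[0,0,0,0,0.75],[0,0,0.03,0,0.75],[0,0,0.04,0,0.75],[0,0,0.04,0,0.75]]]}}

```text
time_s: 15.65
tool_pos: [0.5099, -0.3204, 0.1671]
tool_rot: [-3.141, 0.001, 0.001]
contact_force: [0.4, -1.0, -0.4]
gripper_width: 0.0663
```

Call:
{"method": "play_rows", "body": {"steps": [[[0.002,0.049,0,1.5,0.75],[0.002,0.049,0,1.5,0.75],[0.002,0.049,0,1.5,0.75],[0.002,0.049,0,1.5,0.75],[0.002,0.049,0,1.5,0.75],[0.002,0.049,0,1.5,0.75],[0.002,0.049,0,1.5,0.75],[0.001,0.048,0,1.5,0.75],[0,0,0,0,0.75],[0,0,0,0,0.75],[0,0,0,0,0.75]]]}}

```text
time_s: 17.02
tool_pos: [0.5252, 0.0687, 0.1661]
tool_rot: [3.124, 0.323, -0.001]
contact_force: [0.6, 0.1, 0.5]
gripper_width: 0.0663
```

```bash
python3 - <<'E'
from h import *
im=get_image("wrist"); st(); cv2.imwrite("pics/w7.png",im[:,:,::-1]); 
im=get_image("side"); cv2.imwrite("pics/s7.png",cv2.resize(im[100:280,240:480],None,fx=3,fy=3)[:,:,::-1]); 
E
```

```text
t 17.07 tcp [0.5252 0.0689 0.1661] yaw 11.83 w 0.066 F [ 0.3 -1.4  0.8] tilt 0.04 q [ 0.04  0.45 -0.33  1.9   0.2   0.82 -1.75]
```

View pics/w7.png

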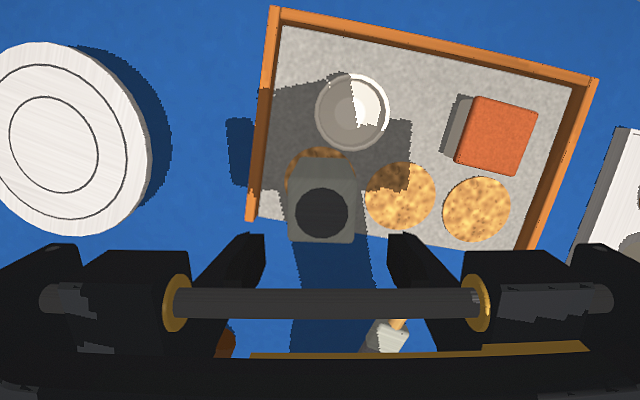

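View pics/s7.png

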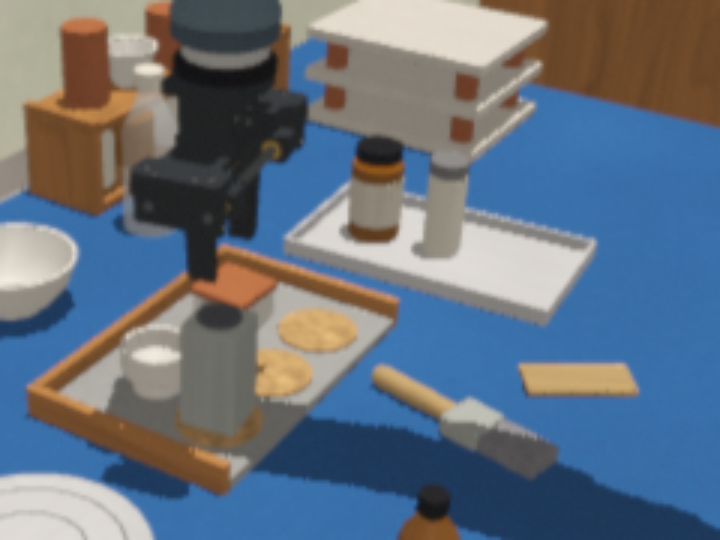

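Call:
{"method": "play_rows", "body": {"steps": [[[0.0005,0.002,-0.03,0,0.75],[0,0,-0.03,0,0.75],[0,0,-0.025,0,0.75],[0,0,-0.013,0,0.75],[0,0,0,0,0.75],[0,0,0,0,0.75],[0,0,0,0,0.5],[0,0,0,0,0.5],[0,0,0,0,0.5],[0,0,0,0,0.5],[0,0,0,0,0.5]]]}}

```text
time_s: 18.5
tool_pos: [0.5262, 0.0725, 0.0688]
tool_rot: [3.124, 0.327, 0.002]
contact_force: [-0.1, -1.1, 6.3]
gripper_width: 0.05
```

```bash
python3 -c "from h import *;st()"
```

```text
t 18.5 tcp [0.5262 0.0725 0.0688] yaw 11.96 w 0.05 F [-0.1 -1.1  6.3] tilt 0.06 q [-0.    0.61 -0.28  1.95  0.27  0.62 -1.82]
```

Call:
{"method": "play_rows", "body": {"steps": [[[0,0,0,0,0.25],[0,0,0,0,0.25],[0,0,0.03,0,0.25],[0,0,0.03,0,0.25],[0,0,0.03,0,0.25],[-0.012,-0.044,0,0,0.25],[-0.012,-0.044,0,0,0.25],[-0.012,-0.044,0,0,0.25],[-0.012,-0.044,0,0,0.25],[-0.012,-0.044,0,0,0.25],[-0.012,-0.044,0,0,0.25],[-0.012,-0.044,0,0,0.25]]]}}

```text
time_s: 20.0
tool_pos: [0.4406, -0.2366, 0.1579]
tool_rot: [-3.124, -0.328, 0.001]
contact_force: [0.4, -0.0, -2.0]
gripper_width: 0.05
```

Call:
{"method": "play_rows", "body": {"steps": [[[-0.012,-0.044,0,0,0.25],[0,-0.047,0,0,0.25],[0,0,0,0,0.25],[0,0,-0.03,0,0.25],[0,0,-0.03,0,0.25],[0,0,-0.025,0,0.25],[0,0,-0.01,0,0.25],[0,0,0,0,0.25],[0,0,0,0,0.25]]]}}

```text
time_s: 21.12
tool_pos: [0.4303, -0.3267, 0.0641]
tool_rot: [3.124, 0.328, 0.002]
contact_force: [-0.1, 0.2, -2.3]
gripper_width: 0.0503
```

```bash
python3 - <<'E'
from h import *
im=get_image("side");st(); cv2.imwrite("pics/s8.png",cv2.resize(im[100:280,280:520],None,fx=3,fy=3)[:,:,::-1]); 
E
```

```text
t 21.18 tcp [ 0.4303 -0.3268  0.0642] yaw 11.97 w 0.0504 F [ 0.1 -0.3 -2.3] tilt 0.1 q [ 0.72  0.62 -0.2   1.93  0.2   0.61 -0.97]
```

View pics/s8.png

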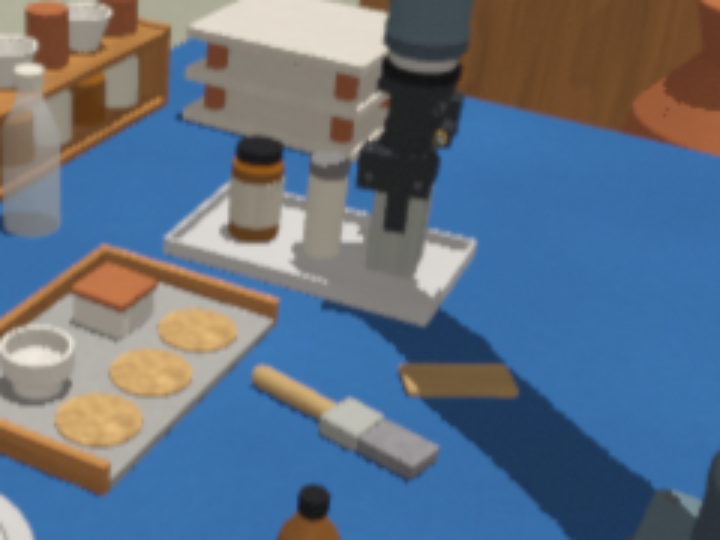

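Call:
{"method": "play_rows", "body": {"steps": [[[0,0,-0.004,0,0.25],[0,0,-0.003,0,0.25],[0,0,0,0,0.25],[0,0,0,0,0.25],[0,0,0,0,0.8],[0,0,0,0,0.8],[0,0,0,0,0.8],[0,0,0.03,0,0.8],[0,0,0.04,0,0.8],[0,0,0.04,0,0.8]]]}}

```text
time_s: 22.42
tool_pos: [0.4294, -0.3263, 0.1671]
tool_rot: [-3.124, -0.328, 0.001]
contact_force: [1.4, -0.8, -0.2]
gripper_width: 0.0706
```

Call:
{"method": "play_rows", "body": {"steps": [[[0.015,0.0485,0.005,-1.5,0.9],[0.015,0.0485,0.005,-1.5,0.9],[0.015,0.0485,0.005,-1.5,0.9],[0.015,0.0485,0.005,-1.5,0.9],[0.015,0.0485,0.005,-1.5,0.9],[0.015,0.0485,0.005,-1.5,0.9],[0.015,0.0485,0,-1.5,0.9],[0.015,0.0485,0,-1.5,0.9],[0,0,0,0,0.9],[0,0,0,0,0.9],[0,0,0,0,0.9]]]}}

```text
time_s: 23.8
tool_pos: [0.5494, 0.0597, 0.1961]
tool_rot: [3.141, -0.004, -0.001]
contact_force: [-0.1, 0.0, -0.1]
gripper_width: 0.0794
```

```bash
python3 - <<'E'
from fw import *
G["jar_mid"]=(.589,-.315,0);G["tube_mid"]=(.51,-.321,0);G["tin_mid"]=(.43,-.327,.21)
Z.update(jar_mid=.004,tin_mid=.004,tube_mid=.004)
st(); run("wrist",["dish_mid","casket_mid","wheel_top"])
im=get_image("wrist"); cv2.imwrite("pics/w9.png",im[:,:,::-1])
run("top",["jar_mid","tin_mid","tube_mid","dish_mid","casket_mid","wheel_top"])
im=get_image("top"); cv2.imwrite("pics/t9.png",im[:,:,::-1]);st()
E
```

```text
t 23.8 tcp [0.5494 0.0597 0.1961] yaw -0.16 w 0.0794 F [-0.1  0.  -0.1] tilt 0.06 q [ 0.05  0.44 -0.31  1.82  0.17  0.9  -1.91]
wrist dish_mid 0.83 iou0 0.87 [0.5969 0.0627] res 0.072
wrist casket_mid 0.83 iou0 0.87 [ 0.6041 -0.0663 -0.0161] res 0.143
wrist wheel_top 0.73 iou0 0.78 [0.5147 0.3246] res 0.274
top jar_mid 0.89 iou0 0.85 [ 0.5886 -0.3146] res 0.166
top tin_mid 0.95 iou0 0.91 [ 0.4292 -0.3286  0.1094] res 0.082
top tube_mid 0.65 iou0 0.9 [ 0.512  -0.3217] res 0.091
dish_mid none
top casket_mid 0.67 iou0 0.53 [ 0.6123 -0.0748 -0.2724] res 0.773
top wheel_top 0.84 iou0 0.95 [0.517  0.3209] res 0.051
t 24.55 tcp [0.5496 0.0615 0.1962] yaw -0.03 w 0.0792 F [ 0.1  0.3 -0.6] tilt 0.0 q [ 0.05  0.44 -0.31  1.82  0.17  0.9  -1.91]
```

View pics/w9.png

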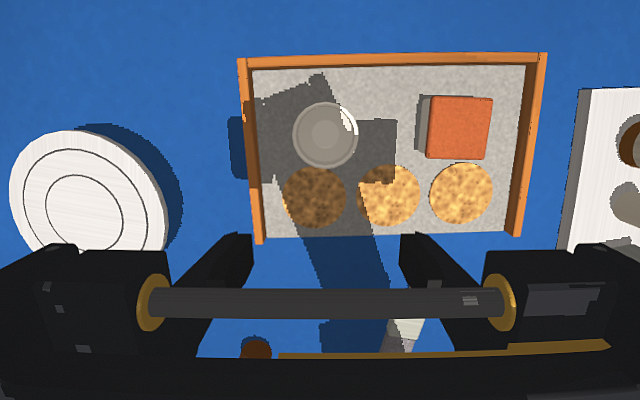

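View pics/t9.png

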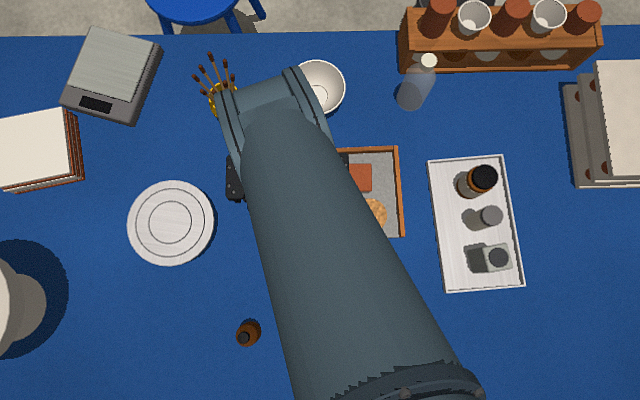

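Call:
{"method": "play_rows", "body": {"steps": [[[0.0235,0,-0.02,0,0.9],[0.024,0,-0.03,0,0.9],[0,0,-0.04,0,0.9],[0,0,-0.03,0,0.9],[0,0,-0.02,0,0.9],[0,0,0,0,0.9],[0,0,0,0,0.9],[0,0,0,0,0.9]]]}}

```text
time_s: 25.55
tool_pos: [0.5981, 0.0616, 0.0576]
tool_rot: [-3.141, 0.001, -0.004]
contact_force: [-0.2, 0.5, -0.7]
gripper_width: 0.0788
```

```bash
python3 - <<'E'
from h import *
im=get_image("wrist");st(); cv2.imwrite("pics/w10.png",im[:,:,::-1])
im=get_image("side"); cv2.imwrite("pics/s10.png",cv2.resize(im[140:280,220:420],None,fx=4,fy=4)[:,:,::-1]); 
E
```

```text
t 25.6 tcp [0.5979 0.0616 0.0574] yaw -0.03 w 0.0792 F [-0.1  0.5 -0.6] tilt 0.11 q [ 0.    0.71 -0.25  1.77  0.26  0.69 -1.96]
```

View pics/w10.png

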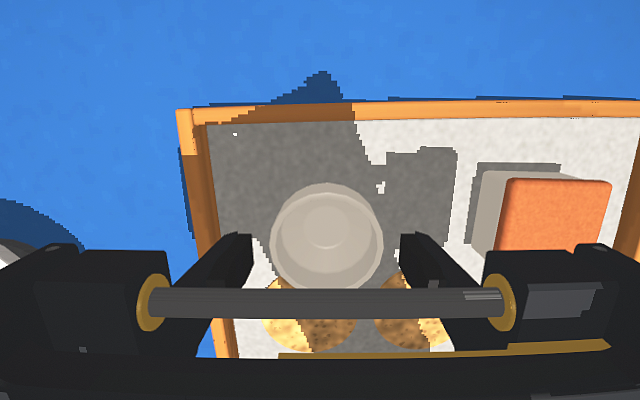

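View pics/s10.png

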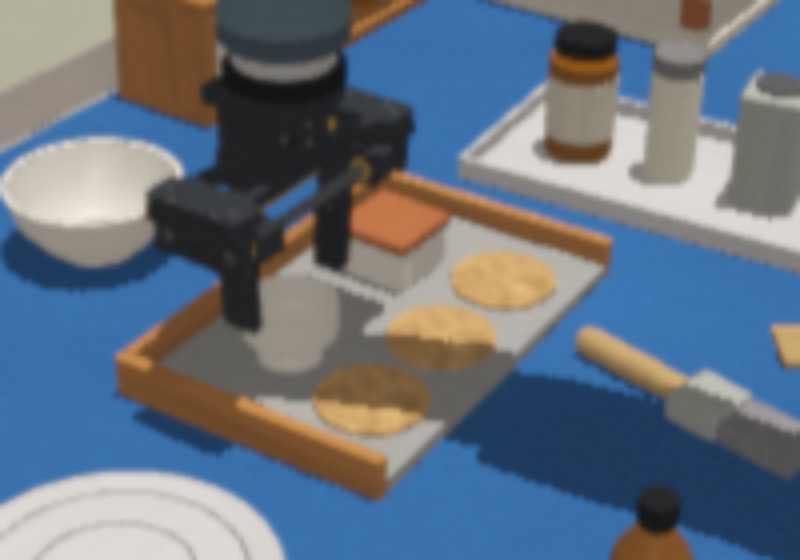

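Call:
{"method": "play_rows", "body": {"steps": [[[0,0,-0.016,0,0.9],[0,0,-0.015,0,0.9],[0,0,0,0,0.9],[0,0,0,0,0.9],[0,0,0,0,0.6],[0,0,0,0,0.6],[0,0,0,0,0.6],[0,0,0,0,0.6],[0,0,0,0,0.6]]]}}

```text
time_s: 26.78
tool_pos: [0.5975, 0.0615, 0.0256]
tool_rot: [-3.142, 0.001, -0.001]
contact_force: [-0.2, -0.8, 3.9]
gripper_width: 0.0636
```

```bash
python3 -c "from h import *;st()"
```

```text
t 26.77 tcp [0.5975 0.0615 0.0256] yaw -0.03 w 0.0636 F [-0.2 -0.8  3.9] tilt 0.04 q [-0.01  0.76 -0.23  1.77  0.27  0.64 -1.97]
```

Call:
{"method": "play_rows", "body": {"steps": [[[0,0,0,0,0.45],[0,0,0,0,0.45],[0,0,0.025,0,0.45],[0,0,0.03,0,0.45],[0,0,0.03,0,0.45],[-0.0135,0.043,0,0,0.45],[-0.0135,0.043,0,0,0.45],[-0.0135,0.043,0,0,0.45],[-0.0135,0.043,0,0,0.45],[-0.0135,0.043,0,0,0.45],[-0.014,0.045,0,0,0.45],[0,0,0,0,0.45]]]}}

```text
time_s: 28.28
tool_pos: [0.5123, 0.3267, 0.1098]
tool_rot: [-3.139, -0.011, 0.004]
contact_force: [-0.5, -0.3, -1.5]
gripper_width: 0.064
```

Call:
{"method": "play_rows", "body": {"steps": [[[0,0,0,0,0.45],[0,0,-0.02,0,0.45],[0,0,-0.02,0,0.45],[0,0,0,0,0.45],[0,0,0,0,0.45]]]}}

```text
time_s: 28.9
tool_pos: [0.5157, 0.3213, 0.07]
tool_rot: [3.141, -0.001, -0.001]
contact_force: [-0.3, 0.9, -1.0]
gripper_width: 0.0637
```

```bash
python3 - <<'E'
from h import *
im=get_image("wrist");st(); cv2.imwrite("pics/w11.png",im[:,:,::-1])
im=get_image("side"); cv2.imwrite("pics/s11.png",cv2.resize(im[180:340,180:380],None,fx=3.7,fy=3.7)[:,:,::-1]); 
E
```

```text
t 28.95 tcp [0.5159 0.3216 0.0704] yaw -0.04 w 0.064 F [-0.1 -0.  -1.3] tilt 0.03 q [-0.44  0.7  -0.27  1.74  0.26  0.73 -2.41]
```

View pics/w11.png

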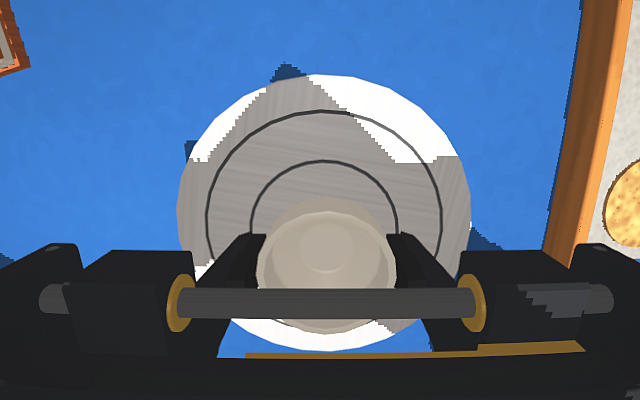

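View pics/s11.png

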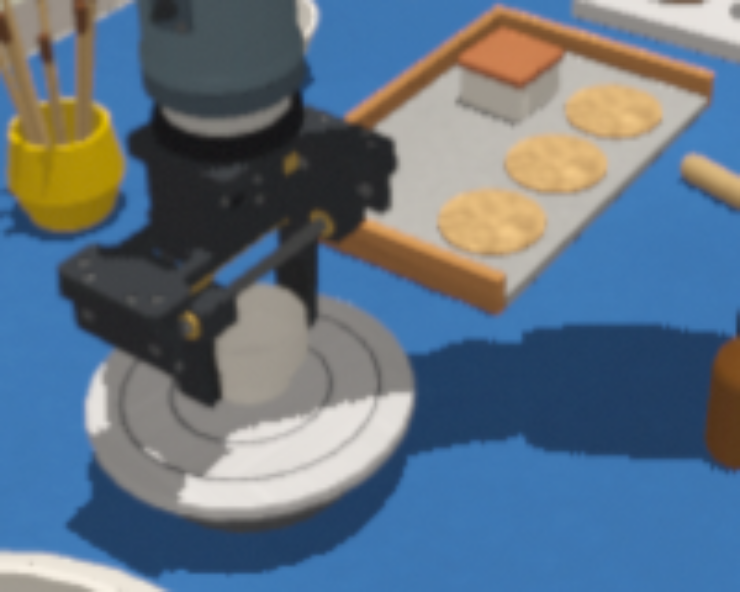

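Call:
{"method": "play_rows", "body": {"steps": [[[0,0,-0.004,0,0.45],[0,0,-0.003,0,0.45],[0,0,0,0,0.45],[0,0,0,0,0.45],[0,0,0,0,0.95],[0,0,0,0,0.95],[0,0,0,0,0.95],[0,0,0,0,0.95],[0,0,0.03,0,0.95],[0,0,0.05,0,0.95],[0,0,0.05,0,0.95]]]}}

```text
time_s: 30.38
tool_pos: [0.5153, 0.3213, 0.1944]
tool_rot: [3.141, -0.001, -0.001]
contact_force: [0.3, 0.1, -0.2]
gripper_width: 0.0838
```

Call:
{"method": "play_rows", "body": {"steps": [[[-0.01,-0.05,0,1.5,0.8],[-0.01,-0.055,0,1.5,0.8],[-0.01,-0.055,0,1.5,0.8],[-0.01,-0.055,0,1.5,0.8],[-0.01,-0.055,0,1.5,0.8],[-0.01,-0.055,0,1.5,0.8],[-0.005,-0.055,0,1.5,0.8],[-0.005,-0.055,0,1.5,0.8],[0,-0.055,0,0,0.8]]]}}

```text
time_s: 31.5
tool_pos: [0.4451, -0.1703, 0.1935]
tool_rot: [3.124, 0.328, 0.001]
contact_force: [1.0, -0.1, -0.7]
gripper_width: 0.0706
```

```bash
python3 - <<'E'
from fw import *
st();G["dish_mid"]=(.516,.3215,0);Z["dish_mid"]=.05
run("top",["dish_mid","wheel_top"],out=None)
im=get_image("top"); cv2.imwrite("pics/t12.png",im[:,:,::-1])
run("side",["dish_mid","wheel_top"],out=None)
im=get_image("side"); cv2.imwrite("pics/s12.png",cv2.resize(im[140:340,180:440],None,fx=3,fy=3)[:,:,::-1]);st() 
E
```

```text
t 31.5 tcp [ 0.4451 -0.1703  0.1935] yaw 11.98 w 0.0706 F [ 1.  -0.1 -0.7] tilt 0.03 q [ 0.46  0.32 -0.22  2.02  0.09  0.82 -1.18]
top dish_mid 0.93 iou0 0.85 [0.5186 0.3192] res 0.171
top wheel_top 0.74 iou0 0.79 [0.5173 0.3215] res 0.26
side dish_mid 0.76 iou0 0.92 [0.519  0.3195] res 0.081
side wheel_top 0.89 iou0 0.78 [0.5166 0.3226] res 0.272
t 32.0 tcp [ 0.4458 -0.1673  0.1932] yaw 12.1 w 0.0701 F [ 0.   0.6 -0.6] tilt 0.01 q [ 0.45  0.32 -0.22  2.02  0.09  0.82 -1.18]
```

View pics/t12.png

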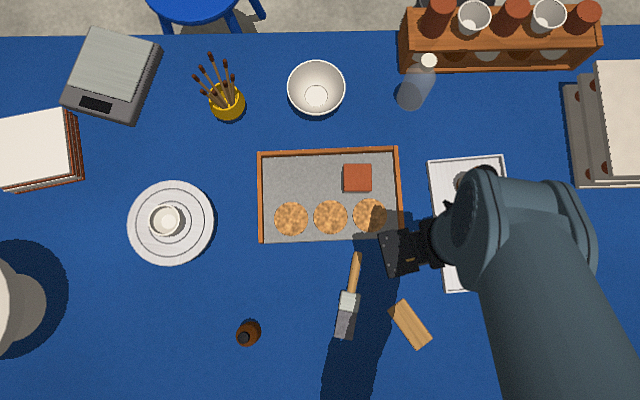

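View pics/s12.png

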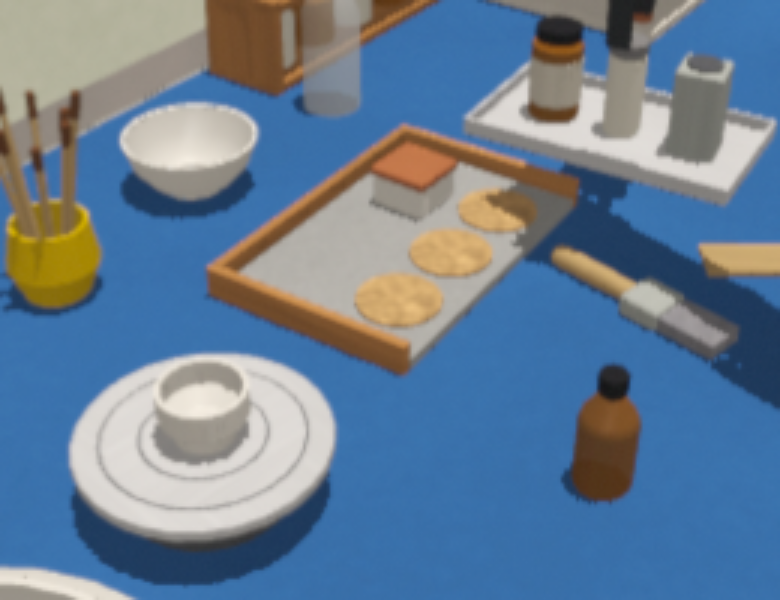

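Call:
{"method": "play_rows", "body": {"steps": [[[-0.004,-0.04,0,0,0.8],[-0.004,-0.04,0,0,0.8],[-0.004,-0.04,0,0,0.8],[-0.004,-0.039,0,0,0.8],[0,0,0,0,0.8],[0,0,-0.03,0,0.8],[0,0,-0.02,0,0.8],[0,0,0,0,0.8],[0,0,0,0,0.8],[0,0,0,0,0.8]]]}}

```text
time_s: 33.25
tool_pos: [0.4303, -0.3275, 0.1442]
tool_rot: [3.123, 0.328, 0.002]
contact_force: [-0.4, 0.6, 0.1]
gripper_width: 0.0706
```

```bash
python3 - <<'E'
from h import *
im=get_image("wrist");st(); cv2.imwrite("pics/w13.png",im[:,:,::-1])
E
```

```text
t 33.3 tcp [ 0.4302 -0.3276  0.1441] yaw 11.98 w 0.0705 F [ 0.3 -0.3 -0.5] tilt 0.09 q [ 0.68  0.48 -0.15  1.9   0.1   0.76 -0.88]
```

View pics/w13.png

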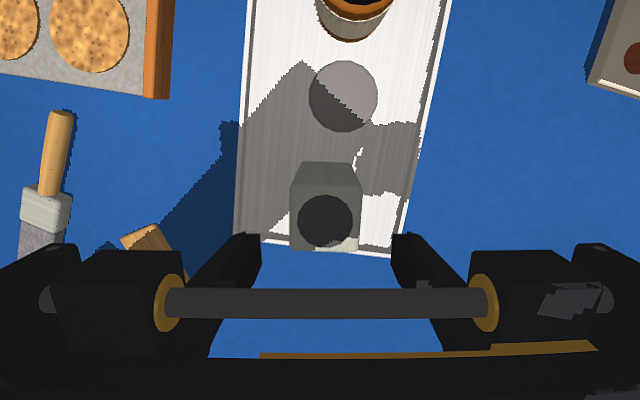

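Call:
{"method": "play_rows", "body": {"steps": [[[0,0,-0.03,0,0.8],[0,0,-0.03,0,0.8],[0,0.0005,-0.0255,0,0.8],[0,0,0,0,0.8],[0,0,0,0,0.8],[0,0,0,0,0.5],[0,0,0,0,0.5],[0,0,0,0,0.5],[0,0,0,0,0.3],[0,0,0,0,0.3],[0,0,0,0,0.3]]]}}

```text
time_s: 34.67
tool_pos: [0.43, -0.3272, 0.0584]
tool_rot: [3.124, 0.327, 0.001]
contact_force: [-0.8, 1.6, 6.3]
gripper_width: 0.0495
```

```bash
python3 -c "from h import *;st()"
```

```text
t 34.67 tcp [ 0.43   -0.3272  0.0584] yaw 11.97 w 0.0495 F [-0.8  1.6  6.3] tilt 0.05 q [ 0.66  0.62 -0.12  1.93  0.13  0.59 -0.91]
```

Call:
{"method": "play_rows", "body": {"steps": [[[0,0,0.03,0,0.3],[0,0,0.035,0,0.3],[0,0,0.035,0,0.3],[0,0.045,0,0,0.3],[0.012,0.045,0,0,0.3],[0.012,0.045,0,0,0.3],[0.012,0.045,0,0,0.3],[0.012,0.045,0,0,0.3],[0.012,0.045,0,0,0.3],[0.012,0.045,0,0,0.3],[0.012,0.045,0,0,0.3],[0.012,0.039,0,0,0.3]]]}}

```text
time_s: 36.17
tool_pos: [0.5253, 0.0737, 0.1574]
tool_rot: [-3.124, -0.329, 0.001]
contact_force: [0.4, 0.9, -2.6]
gripper_width: 0.0502
```

Call:
{"method": "play_rows", "body": {"steps": [[[0,0,0,0,0.3],[0,0,-0.03,0,0.3],[0,0,-0.03,0,0.3],[0,0,-0.022,0,0.3],[0,0,0,0,0.3],[0,0,0,0,0.3],[0,0,0,0,0.3]]]}}

```text
time_s: 37.05
tool_pos: [0.5264, 0.0718, 0.0768]
tool_rot: [3.124, 0.327, 0.003]
contact_force: [0.9, 0.1, -2.6]
gripper_width: 0.0498
```

```bash
python3 - <<'E'
from h import *
im=get_image("wrist");st(); cv2.imwrite("pics/w14.png",im[:,:,::-1])
im=get_image("side"); cv2.imwrite("pics/s14.png",cv2.resize(im[140:280,220:420],None,fx=4,fy=4)[:,:,::-1])
E
```

```text
t 37.1 tcp [0.5263 0.0719 0.0767] yaw 11.96 w 0.0503 F [-0.1 -0.5 -2.5] tilt 0.1 q [-0.05  0.59 -0.22  1.95  0.2   0.62 -1.76]
```

View pics/s14.png

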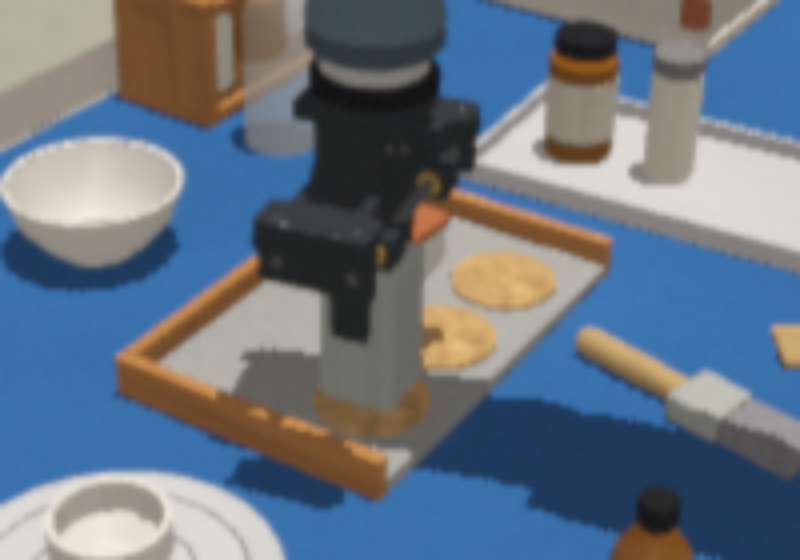

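Tin hovers over mat0's centre. Set it down, release, and go for the tube.

Call:
{"method": "play_rows", "body": {"steps": [[[0,0,-0.004,0,0.3],[0,0,-0.0035,0,0.3],[0,0,0,0,0.3],[0,0,0,0,0.3],[0,0,0,0,0.75],[0,0,0,0,0.75],[0,0,0,0,0.75],[0,0,0.03,0,0.75],[0,0,0.04,0,0.75],[0,0,0.04,0,0.75],[0,0,0,0,0.75]]]}}

```text
time_s: 38.52
tool_pos: [0.5278, 0.0724, 0.181]
tool_rot: [-3.124, -0.327, -0.009]
contact_force: [0.2, -1.3, -0.1]
gripper_width: 0.066
```

Call:
{"method": "play_rows", "body": {"steps": [[[-0.002,-0.045,0,-1.5,0.7],[-0.002,-0.05,0,-1.5,0.7],[-0.002,-0.05,0,-1.5,0.7],[-0.002,-0.05,0,-1.5,0.7],[-0.002,-0.05,0,-1.5,0.7],[-0.002,-0.05,0,-1.5,0.7],[-0.002,-0.05,0,-1.5,0.7],[-0.002,-0.048,0,-1.5,0.7],[0,0,-0.03,0,0.7],[0,0,0,0,0.7],[0,0,0,0,0.7]]]}}

```text
time_s: 39.9
tool_pos: [0.5098, -0.3201, 0.1482]
tool_rot: [-3.141, -0.001, 0.001]
contact_force: [0.3, 0.9, 0.1]
gripper_width: 0.0616
```

```bash
python3 - <<'E'
from h import *
im=get_image("wrist");st(); cv2.imwrite("pics/w15.png",im[:,:,::-1])
im=get_image("side"); cv2.imwrite("pics/s15.png",cv2.resize(im[140:280,240:440],None,fx=4,fy=4)[:,:,::-1])
E
```

```text
t 39.95 tcp [ 0.5102 -0.3202  0.1488] yaw 0.05 w 0.0617 F [0.7 0.1 0.1] tilt 0.03 q [ 0.56  0.57 -0.11  1.74  0.08  0.84 -1.15]
```

View pics/w15.png

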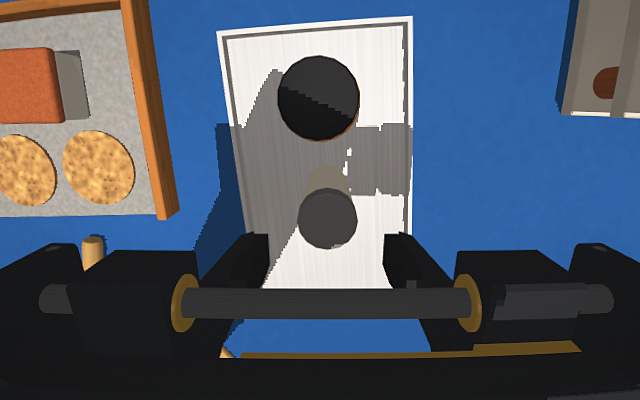

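View pics/s15.png

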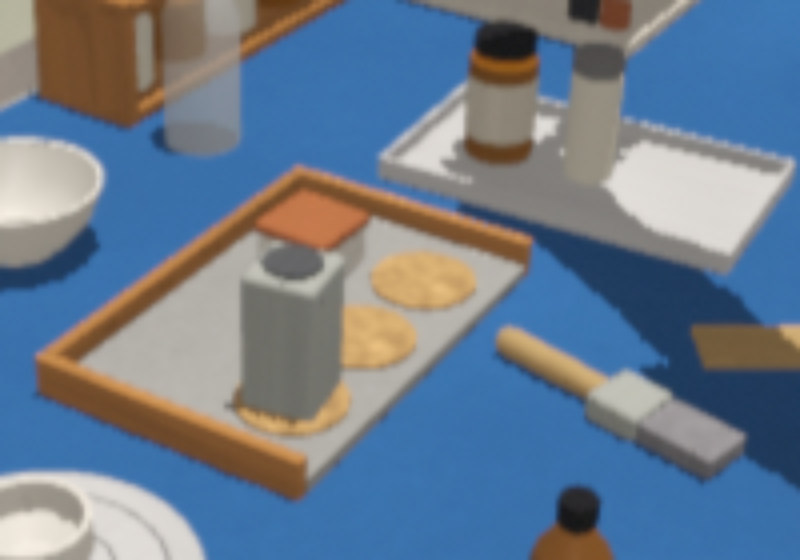

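Call:
{"method": "play_rows", "body": {"steps": [[[0,0,-0.03,0,0.7],[0,0,-0.03,0,0.7],[0,0,-0.03,0,0.7],[0,0,0,0,0.7],[0,0,0,0,0.7],[0,0,0,0,0.4],[0,0,0,0,0.4],[0,0,0,0,0.4],[0,0,0,0,0.1],[0,0,0,0,0.1],[0,0,0,0,0.1]]]}}

```text
time_s: 41.38
tool_pos: [0.5101, -0.3211, 0.059]
tool_rot: [3.141, -0.001, 0.001]
contact_force: [-0.7, 1.5, 5.5]
gripper_width: 0.0399
```

```bash
python3 -c "from h import *;st()"
```

```text
t 41.38 tcp [ 0.5101 -0.3211  0.059 ] yaw -0.02 w 0.0399 F [-0.7  1.5  5.5] tilt 0.05 q [ 0.56  0.7  -0.09  1.77  0.1   0.68 -1.16]
```

Call:
{"method": "play_rows", "body": {"steps": [[[0,0,0.03,0,0.1],[0,0,0.035,0,0.1],[0,0,0.035,0,0.1],[0.002,0.044,0,0,0.1],[0.002,0.044,0,0,0.1],[0.002,0.044,0,0,0.1],[0.002,0.044,0,0,0.1],[0.002,0.044,0,0,0.1],[0.002,0.044,0,0,0.1],[0.003,0.0435,0,0,0.1],[0,0,0,0,0.1]]]}}

```text
time_s: 42.75
tool_pos: [0.5244, -0.0091, 0.1581]
tool_rot: [-3.14, -0.01, 0.0]
contact_force: [0.3, -1.2, -2.5]
gripper_width: 0.0398
```

Call:
{"method": "play_rows", "body": {"steps": [[[0,0,0,0,0.1],[0,0,-0.03,0,0.1],[0,0,-0.03,0,0.1],[0,0,-0.022,0,0.1],[0,0,0,0,0.1],[0,0,0,0,0.1],[0,0,0,0,0.1]]]}}

```text
time_s: 43.62
tool_pos: [0.5254, -0.0139, 0.0773]
tool_rot: [3.141, -0.002, 0.003]
contact_force: [-0.7, 0.9, -1.6]
gripper_width: 0.04
```

```bash
python3 - <<'E'
from h import *
im=get_image("side");st(); cv2.imwrite("pics/s16.png",cv2.resize(im[140:280,240:440],None,fx=4,fy=4)[:,:,::-1])
E
```

```text
t 43.67 tcp [ 0.5254 -0.0138  0.0772] yaw -0.06 w 0.0392 F [-0.   0.4 -1.4] tilt 0.1 q [ 0.06  0.57 -0.15  1.97  0.14  0.61 -1.75]
```

View pics/s16.png

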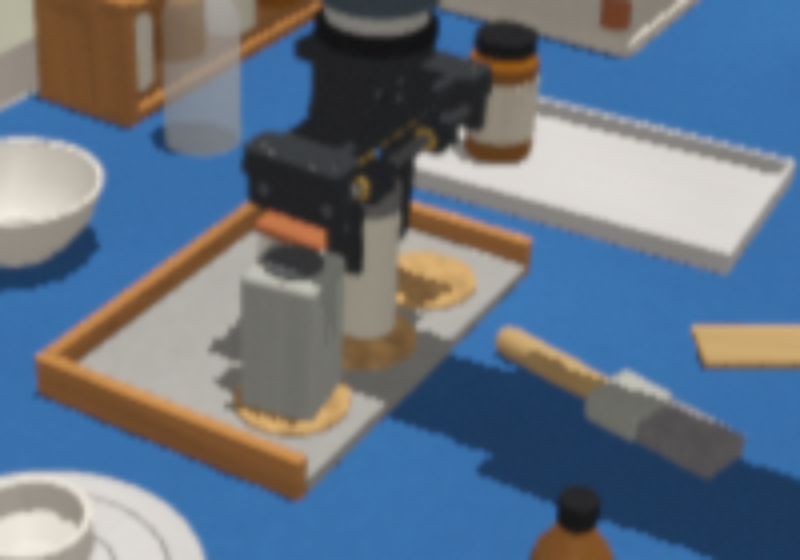

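Call:
{"method": "play_rows", "body": {"steps": [[[0,0,-0.004,0,0.1],[0,0,-0.0035,0,0.1],[0,0,0,0,0.1],[0,0,0,0,0.1],[0,0,0,0,0.62],[0,0,0,0,0.62],[0,0,0,0,0.62],[0,0,0.03,0,0.62],[0,0,0.04,0,0.62],[0,0,0.04,0,0.62],[0,0,0,0,0.62]]]}}

```text
time_s: 45.05
tool_pos: [0.5267, -0.0135, 0.1815]
tool_rot: [-3.142, 0.001, -0.009]
contact_force: [0.6, -0.0, -0.1]
gripper_width: 0.0545
```

Call:
{"method": "play_rows", "body": {"steps": [[[0.01,-0.043,0,0,0.85],[0.01,-0.043,0,0,0.85],[0.01,-0.043,0,0,0.85],[0.01,-0.043,0,0,0.85],[0.01,-0.043,0,0,0.85],[0.01,-0.043,0,0,0.85],[0.0035,-0.043,0,0,0.85],[0,0,-0.03,0,0.85],[0,0,0,0,0.85],[0,0,0,0,0.85],[0,0,0,0,0.85]]]}}

```text
time_s: 46.42
tool_pos: [0.5889, -0.314, 0.1497]
tool_rot: [3.141, 0.001, 0.002]
contact_force: [0.7, -0.9, -0.2]
gripper_width: 0.0747
```

```bash
python3 - <<'E'
from h import *
im=get_image("wrist");st(); cv2.imwrite("pics/w17.png",im[:,:,::-1])
im=get_image("side"); cv2.imwrite("pics/s17.png",cv2.resize(im[140:280,240:440],None,fx=4,fy=4)[:,:,::-1])
E
```

```text
t 46.48 tcp [ 0.5888 -0.3141  0.1497] yaw 0.02 w 0.0751 F [-0.8  0.7  0.5] tilt 0.08 q [ 0.49  0.66 -0.1   1.55  0.08  0.93 -1.21]
```

View pics/w17.png

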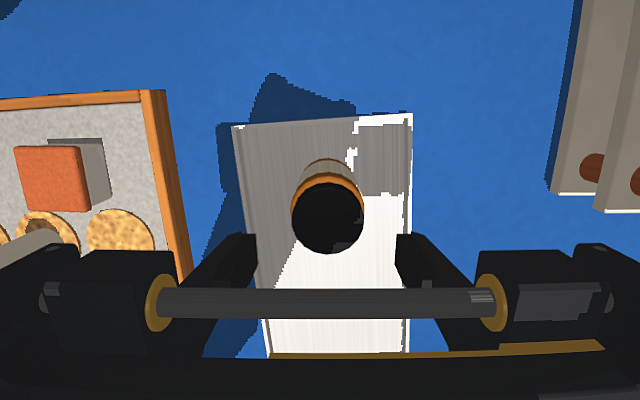

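View pics/s17.png

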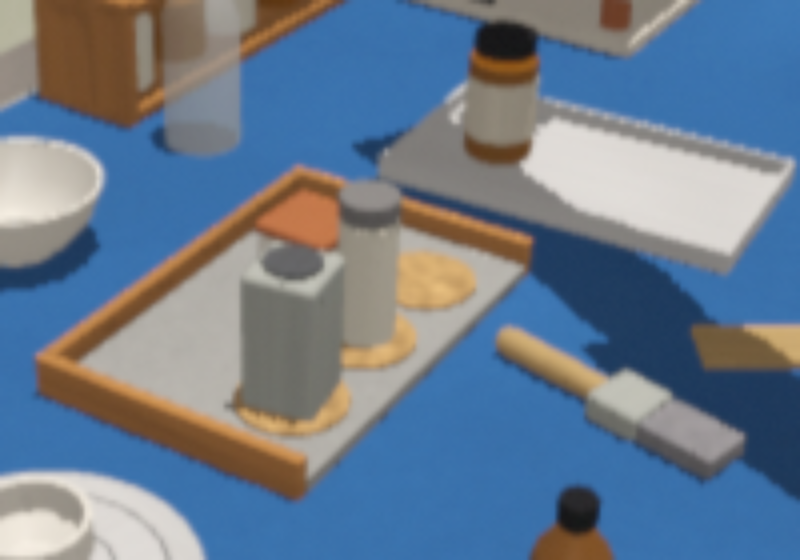

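Call:
{"method": "play_rows", "body": {"steps": [[[0,-0.0008,-0.032,0,0.85],[0,0,-0.03,0,0.85],[0,0,-0.03,0,0.85],[0,0,0,0,0.85],[0,0,0,0,0.85],[0,0,0,0,0.55],[0,0,0,0,0.55],[0,0,0,0,0.55],[0,0,0,0,0.3],[0,0,0,0,0.3],[0,0,0,0,0.3]]]}}

```text
time_s: 47.9
tool_pos: [0.5888, -0.3154, 0.0578]
tool_rot: [3.141, -0.001, 0.002]
contact_force: [-1.9, 0.7, 6.4]
gripper_width: 0.0553
```

```bash
python3 -c "from h import *;st()"
```

```text
t 47.9 tcp [ 0.5888 -0.3154  0.0578] yaw -0.02 w 0.0553 F [-1.9  0.7  6.4] tilt 0.08 q [ 0.49  0.78 -0.09  1.59  0.09  0.77 -1.22]
```

Call:
{"method": "play_rows", "body": {"steps": [[[0,0,0.03,0,0.3],[0,0,0.035,0,0.3],[0,0,0.035,0,0.3],[-0.01,0.036,0,0,0.3],[-0.01,0.036,0,0,0.3],[-0.01,0.036,0,0,0.3],[-0.01,0.036,0,0,0.3],[-0.01,0.036,0,0,0.3],[-0.009,0.0375,0,0,0.3],[0,0,0,0,0.3],[0,0,0,0,0.3]]]}}

```text
time_s: 49.28
tool_pos: [0.529, -0.0986, 0.1566]
tool_rot: [3.141, -0.001, -0.001]
contact_force: [-0.1, -1.2, -3.6]
gripper_width: 0.0557
```

Call:
{"method": "play_rows", "body": {"steps": [[[0,0,-0.03,0,0.3],[0,0,-0.03,0,0.3],[0,0,-0.022,0,0.3],[0,0,0,0,0.3],[0,0,0,0,0.3],[0,0,0,0,0.3]]]}}

```text
time_s: 50.02
tool_pos: [0.53, -0.0983, 0.0758]
tool_rot: [3.141, -0.002, 0.003]
contact_force: [0.8, -0.3, -2.4]
gripper_width: 0.0553
```

```bash
python3 - <<'E'
from h import *
im=get_image("side");st(); cv2.imwrite("pics/s18.png",cv2.resize(im[140:280,240:440],None,fx=4,fy=4)[:,:,::-1])
E
```

```text
t 50.08 tcp [ 0.5299 -0.0982  0.0757] yaw -0.05 w 0.0552 F [-0.2 -0.2 -3.4] tilt 0.1 q [ 0.19  0.59 -0.12  1.93  0.12  0.62 -1.57]
```

View pics/s18.png

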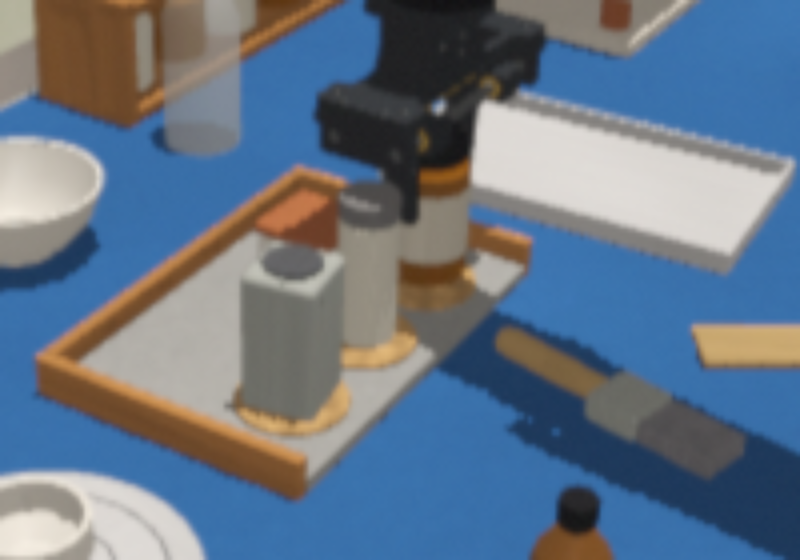

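Call:
{"method": "play_rows", "body": {"steps": [[[0,0,-0.004,0,0.3],[0,0,-0.003,0,0.3],[0,0,0,0,0.3],[0,0,0,0,0.3],[0,0,0,0,0.78],[0,0,0,0,0.78],[0,0,0,0,0.78],[0,0,0.03,0,0.78],[0,0,0.04,0,0.78],[0,0,0.05,0,0.78],[0,0,0.03,0,0.78],[0,0,0,0,0.78]]]}}

```text
time_s: 51.58
tool_pos: [0.5307, -0.0981, 0.22]
tool_rot: [3.141, -0.001, 0.008]
contact_force: [0.1, -0.2, -0.2]
gripper_width: 0.0688
```

Call:
{"method": "play_rows", "body": {"steps": [[[-0.015,-0.05,0.02,0,0.78],[-0.015,-0.05,0.02,0,0.78],[-0.015,-0.05,0.01,0,0.78],[-0.015,-0.05,0,0,0.78],[-0.015,-0.05,0,0,0.78],[-0.015,-0.05,0,0,0.78],[-0.01,-0.05,0,0,0.78],[0,0,0,0,0.78],[0,0,0,0,0.78],[0,0,0,0,0.78]]]}}

```text
time_s: 52.82
tool_pos: [0.4299, -0.4461, 0.2671]
tool_rot: [-3.14, -0.003, 0.001]
contact_force: [0.2, 0.2, 0.1]
gripper_width: 0.0688
```

```bash
python3 - <<'E'
from fw import *
st();G["dish_mid"]=(.516,.3215,0);Z["dish_mid"]=.05
for c in("top","side"): run(c,["jar_mid","tin_mid","tube_mid","dish_mid","casket_mid","wheel_top"])
im=get_image("top"); cv2.imwrite("pics/t19.png",im[:,:,::-1])
im=get_image("side"); cv2.imwrite("pics/s19.png",im[:,:,::-1]);st()
a=cv2.imread("pics/top0.png")[140:250,250:410];b=cv2.imread("pics/t19.png")[140:250,250:410]
cv2.imwrite("pics/cmp.png",cv2.resize(np.vstack([a,b]),None,fx=2.7,fy=2.7,interpolation=cv2.INTER_CUBIC))
E
```

```text
t 52.83 tcp [ 0.4299 -0.4461  0.2671] yaw 0.11 w 0.0688 F [0.2 0.2 0.1] tilt 0.08 q [ 0.74  0.46 -0.01  1.59  0.    1.09 -0.84]
top jar_mid 0.94 iou0 0.88 [ 0.5297 -0.0972] res 0.133
top tin_mid 0.86 iou0 0.86 [0.5266 0.0707 0.2199] res 0.157
top tube_mid 0.96 iou0 0.87 [ 0.5253 -0.0144] res 0.143
top dish_mid 0.88 iou0 0.85 [0.5181 0.3192] res 0.171
top casket_mid 0.93 iou0 0.81 [ 0.6067 -0.0703 -0.1376] res 0.218
top wheel_top 0.76 iou0 0.81 [0.5168 0.3203] res 0.228
side jar_mid 0.78 iou0 0.79 [ 0.5304 -0.1013] res 0.266
side tin_mid 0.85 iou0 0.81 [0.5297 0.0673 0.4296] res 0.153
tube_mid none
side dish_mid 0.69 iou0 0.82 [0.521  0.3157] res 0.207
side casket_mid 0.76 iou0 0.36 [ 0.6414 -0.1023  0.6011] res 1.196
side wheel_top 0.77 iou0 0.78 [0.5166 0.322 ] res 0.273
t 53.73 tcp [ 0.4291 -0.4478  0.2677] yaw -0.03 w 0.0689 F [ 0.3 -0.2  0.4] tilt 0.0 q [ 0.74  0.46 -0.    1.59  0.    1.09 -0.84]
```

View pics/cmp.png

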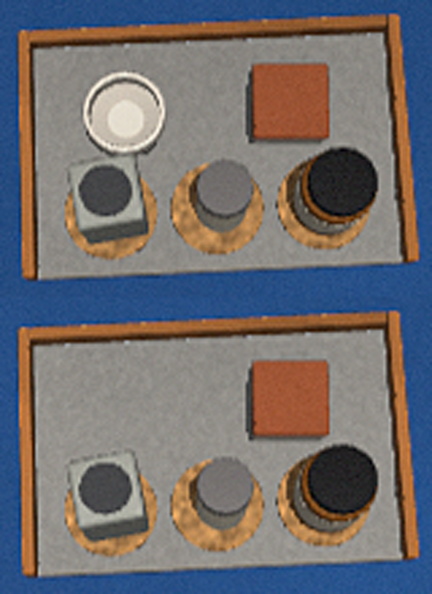

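View pics/s19.png

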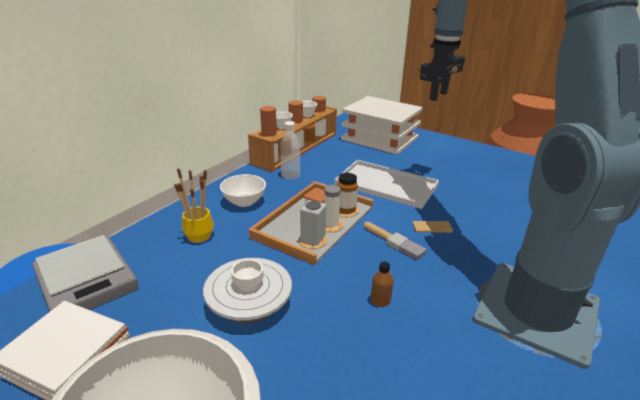

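View pics/t19.png

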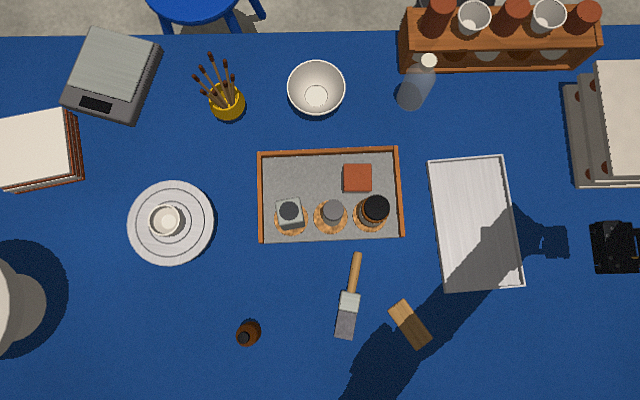

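The top view matches the start: tin, tube, jar and lidded box are back at their original pixels, the dish sits inside the wheel's inner ring at (166, 221), and the arm is clear of everything. I'm handing in the job.

```bash
python3 -c "
from plant import job
print(job.close_job())"
```

```text
the job is handed in; nothing more can be done
None
```

The job is done and handed in at about 54 s of the 134 s allowed; no verdict was reported. I stood the jar, tube and tin in the tray, set the dish on the wheel, then put the tin, tube and jar back on their own mats.

- **Containers:** the top camera's final fits put all three within about 2 mm of their starting positions, all upright.
- **Lidded box:** it looks unmoved between the before and after pictures. The top camera's fits agree within 3 mm.
- **Dish:** the top camera puts it upright about 2 mm from the wheel's centre.
- **Arm:** it was parked clear of everything, with about zero contact force.

The side camera disagreed in places. Its last dish fit came out about 8 mm from the wheel's centre, against about 4 mm earlier with the dish untouched in between, and still inside the 15 mm limit. Its fits of the jar and tin were off by about 4–5 mm. Partial occlusion made the side fit of the lidded box unusable (residual above 1), and the side camera missed the tube in the last check, so I relied on the top view.

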